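Reset the tripped cut-out of a dry block heater

TASK

The over-temperature cut-out of the dry block heater has tripped. Pick up the spatula, push its blade into the pry slot under the front edge of the heater's flush service cover, lever the cover up with it until the cover stands upright, and lay the spatula back down on the bench, off the heater. Then push the reset button under the cover all the way in with the fingertips, firmly but without forcing it, and keep it in: your program finishes while still holding it down, with everything else left where it stands.

Things in the scene. Friction and masses are not known exactly. Their poses are not given: they have to be found in the camera images.
- heater: dry block heater, white housing 180 (x) x 210 (y) x 80 mm high, fixed; origin under its centre, z up; front face (x = -90 mm) towards the robot, turned by -0.15 to 0.4 rad. On top: behind x = 0 an aluminium block with five tubes, up to 126 mm above the bench; in front, left, a window and a dial (all fixed); in front, right (centre y = -45 mm) the grey service cover
- cover: grey plate 64 (x) x 70 (y) x 4 mm, shut: flush in the heater's top (underside 76 mm above the bench), front edge flush with the front face; hinged along its rear edge. Origin on the middle of the hinge line; shut, the plate reaches to x = -64 mm. Under it a well 56 (x) x 68 (y) mm, floor 58.5 mm above the bench
- cover_angle (a joint): angle of the cover, rad: 0 shut, 1.57 standing upright, stop at 1.92 leaning back. A friction hinge (0.03 N m): about 0.5 N at the front edge moves it and it stays wherever it is left
- pry_slot (a point): middle of the mouth of the pry slot in the heater's front face just under the cover's front edge: 28 mm wide, 7 mm high (69 to 76 mm above the bench; the cover's underside is its upper side), 8 mm deep, running back (heater +x) into the well. The reset button's cap begins 25 mm behind the mouth. Axes as the heater
- hinge_line (a point): middle of the cover's hinge line, 64 mm behind pry_slot and 78 mm above the bench; the hinge runs along the heater's y. Axes as the heater
- reset_button: white round push button, cap 20 mm across, in a steel bezel in the well under the cover, on the cover's centre line, 29 mm in front of the hinge line; moves straight down
- button_top (a point): centre of the top face of the reset button, 71 mm above the bench when out, 9 mm below the heater's top
- button_travel (a joint): how far the reset button is pushed in, m: 0 out, 0.006 all the way in (stop); the spring needs 2 N to start and 6 N at the stop; springs back when let go
- spatula: loose, 50 g: black handle 100 long x 14 wide x 12 mm high, flat steel blade 10 wide, 2 mm thick, 82 mm out of its front end at mid height. Origin under the handle's middle, x to the tip, z up as it lies; mass centre 20 mm ahead. Lies flat on the bench, tip to the robot's left, right or left in front of the heater
- spatula_tip (a point): tip of the spatula's blade, 132 mm in front of the spatula's origin and 6 mm above it
- forceps: steel forceps, 21 x 125 x 10 mm, loose, lying along its own y where the spatula is not; origin under its centre. Bystander
- bench_timer: white bench timer, 62 x 66 x 18 mm, loose, right of the heater; origin under its centre. Bystander
- slide_box: small box, 32 x 82 x 30 mm, loose, left of the heater; origin under its centre. Bystander
- vial_dark: dark vial with white cap, 33 mm across, 73 mm high, loose, left of the heater; origin under its centre. Bystander
- dropper: small vial with white cap, 25 mm across, 66 mm high, loose, left of the heater; origin under its centre. Bystander
Not all that is in view belongs to the job. What is shaped like the spatula but blue is not meant.

How it is judged:
By the outcome, as a careful person would: the job done as asked, in the order asked, and still so for the second after the job is handed in, while the arm keeps its last pose, push and grip.
It also fails if it takes over 64 s, if anything falls off the work surface, if the arm or the gripper's body presses on something with over 40 N, if the wrist force passes 120 N, or if a joint passes its speed limit or range.

ROBOT

A 6-joint arm with a two-finger parallel gripper is mounted at the origin on a cart in front of the work surface, level with it; the furniture and walls round the work are solid. World frame = base frame: x ahead of the robot, y to its left, z up, the work surface at z = 0. Lengths are in m, angles in rad, forces in N, time in s.
With the tool pointing down it reaches from about 0.25 to 0.85 m from the base axis. Payload 12.5 kg.
Tool frame: the origin (TCP) lies at the very end of the fingers, on their centre line; the grasp point (between the pads) lies 19 mm behind it; z points along the fingers, y is the direction in which the jaws open and shut (so a half turn about z gives the same grasp; the last joint's range is limited). The gripper opens to 93 mm and grips with 3 to 60 N. Pads are 15 mm wide; open, the fingers measure 128 mm over their backs; the gripper's body (75 mm by 188 mm) begins 65 mm behind the grasp point.
Start: joints at [-1.199, 0.351, 1.652, -0, 1.139, -0.085], TCP at [0.243, -0.494, 0.184] pointing down, gripper open.
Joint ranges: [-2.75, 2.75], [-0.79, 2.1], [0.01, 2.65], [-1.57, 4.71], [0.07, 3.14], [-2.87, 2.87]. Speed limits (rad/s): [2.22, 2.22, 2.79, 3.14, 3.14, 3.14].

INTERFACE

Orientations are given as a unit quaternion [w, x, y, z].
In Python, from rig import arm gives the robot as it stands.
- The arm moves only by the tool move_arm, never from a script. Its argument "targets" is a list of rows, each a list of 2 entries, a list of its own where there are three numbers: the shift along the tool's x, y, z normalised to -1 to 1, where 1 is 15 cm, then the turn, a rotation vector about the tool's x, y, z normalised to -1 to 1, where 1 is 45 degrees. A call has 1 to 5 rows; each row shifts and turns the commanded pose from where the row before left it, along the tool's axes as they then stand; what a row does not reach is not made up. A row lasts 1/12 s, in which the tool goes at most 41.7 mm and 7.16 degrees, less where a joint would pass 70% of its speed; a pose out of reach is approached as far as the arm can. A call with a number of a shift or a turn outside -1 to 1 is refused whole. A call with a gripper value outside its range is refused whole. "gripper" is the opening, from -1 (shut) to 1 (fully open), so that 0 is half open, set as the call begins (left out, the last holds). The fingers move at their own pace and stop on an object; the grip force is fixed at half the most. Time passes only in rows, so rows that do not move let the fingers close. It gives the time, the measured TCP pose, the force and the opening at its end, in the units of the state.
- arm.get_obs(): the state, without advancing time (a new reading comes with each control period).
- arm.grab_frame(name): name is "scene" or "top"; returns (picture, depth): 384x512x3 uint8, red, green, blue; 384x512 float32, m along the optical axis (not along the pixel's ray), 0 where there is no reading.
- arm.camera_params(name): a dict with "camera_matrix" (3x3 intrinsics, pixels), "k1" (the pictures are not rectified: a ray, as slopes to the right and down, at radius r is drawn at 1 + k1 r^2 times it, then the intrinsics apply), "view" (4x4, takes a point from world to camera coordinates). Camera axes: x right, y down, z forward; pixel columns grow to the right and rows downward; lengths in m; the calibration is good to about 2 mm. A picture is of the moment at which its call begins. camera_params takes no time and is no camera call.
- arm.hand_in(): hands the job in, once; it reports no verdict.
The state is a dict: "time_s": time; "joint_pos": joint angles; "joint_vel": joint speeds; "joint_torque": joint torques, N m; "position": TCP position; "ee_rot": TCP orientation; "contact_force": force on the tool from outside, world axes, zero at the start; "ft_torque": the same for the moment, N m; "width": finger opening in m.
Only numpy, scipy, OpenCV 4.12 (cv2) and the standard library are available. Lean on these libraries where they do the work, as an engineer would, in place of code of your own. Each camera call takes 0.05 s, during which the arm holds its last target.

## Working session

There is one attempt and no reset: what is moved stays moved. The work goes in short steps, Python scripts to look and compute and a tool call to move; the robot and the scene stay as the last step left them, time stands still between calls to the robot, and variables do not carry over. Pictures are saved under pics/ and viewed, and the job is handed in when it is done.

Besides the shell and the picture viewer there is one more tool, called after ">>>" in YAML: its name, and indented under it one key for each argument. move_arm: Moves the arm, as the interface text tells. Its arguments: {"type":"object","properties":{"targets":{"type":"array"},"gripper":{"type":"number"}},"required":["targets"]}

```bash
ls; mkdir -p pics; python3 - <<'E'
from rig import arm
import cv2,numpy as np
np.set_printoptions(precision=4,suppress=True)
print(arm.get_obs())
for n in("scene","top"):
    p,d=arm.grab_frame(n); cv2.imwrite(f"pics/{n}0.png",cv2.cvtColor(p,cv2.COLOR_RGB2BGR)); np.save(f"{n}0d.npy",d)
    print(arm.camera_params(n))
E
```

```text
pics
{'time_s': 0.0, 'joint_pos': array([-1.1986,  0.3513,  1.6524, -0.    ,  1.1391, -0.0846]), 'joint_vel': array([ 0.0017,  0.0002, -0.0001, -0.0008, -0.002 , -0.001 ]), 'joint_torque': array([ -0.0009, -49.7321, -28.5255,   0.0698,   0.0257,  -0.0001]), 'position': array([ 0.2425, -0.4932,  0.1834]), 'ee_rot': array([-0.0006,  0.974 ,  0.2264, -0.0001]), 'contact_force': array([0.1868, 0.1853, 0.5589]), 'ft_torque': array([ 0.0222, -0.0288, -0.0307]), 'width': 0.09294944427145475}
{'camera_matrix': array([[370.912 ,   0.    , 246.8875],
       [  0.    , 370.912 , 196.8575],
       [  0.    ,   0.    ,   1.    ]]), 'k1': 0.034335290578087686, 'view': array([[-0.6487, -0.7607,  0.0212,  0.3546],
       [-0.4926,  0.3985, -0.7737,  0.304 ],
       [ 0.5801, -0.5123, -0.6332,  0.9105],
       [ 0.    ,  0.    ,  0.    ,  1.    ]])}
{'camera_matrix': array([[405.4869,   0.    , 250.8981],
       [  0.    , 405.4869, 181.0457],
       [  0.    ,   0.    ,   1.    ]]), 'k1': -0.136661260276811, 'view': array([[-0.0048, -0.9999,  0.0124,  0.0336],
       [-0.9978,  0.0039, -0.0662,  0.5327],
       [ 0.0662, -0.0127, -0.9977,  1.3312],
       [ 0.    ,  0.    ,  0.    ,  1.    ]])}
```

View pics/scene0.png

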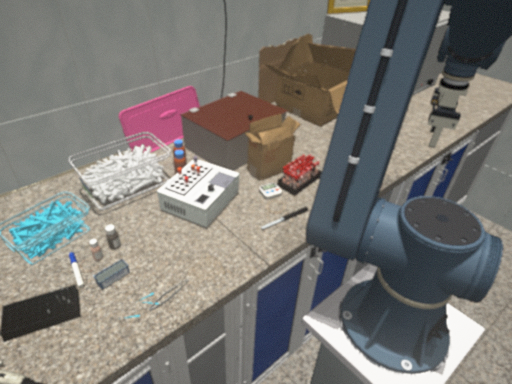

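View pics/top0.png

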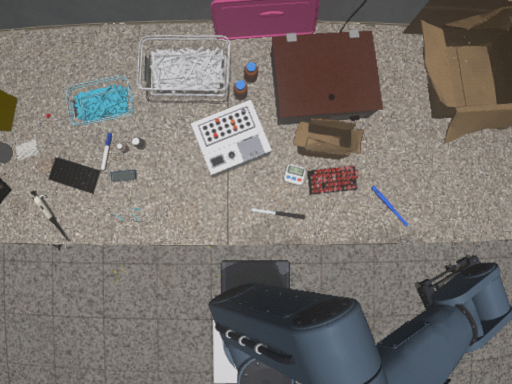

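The spatula is in the top view at about (253–304, 211–217), with its blade to the left. The heater is at (231,138) with the grey cover at about (250,147). The blue look-alike is at (390,206).

```bash
cat > h.py <<'E'
import numpy as np,cv2
from rig import arm
from scipy.spatial.transform import Rotation as R
np.set_printoptions(precision=4,suppress=True)
def ray(n,uv):
    c=arm.camera_params(n);K=np.array(c["camera_matrix"]);V=np.array(c["view"]);k=c["k1"]
    uv=np.atleast_2d(np.float64(uv))
    s=cv2.undistortPoints(uv[:,None],K,np.array([k,0,0,0.]))[:,0]
    d=np.c_[s,np.ones(len(s))]@V[:3,:3]
    return -V[:3,:3].T@V[:3,3],d
def onz(n,uv,z):
    o,d=ray(n,uv);return o+d*((z-o[2])/d[:,2])[:,None]
def proj(n,P):
    c=arm.camera_params(n);V=np.array(c["view"])
    P=np.atleast_2d(np.float64(P))
    return cv2.projectPoints(P,cv2.Rodrigues(V[:3,:3])[0],V[:3,3],np.array(c["camera_matrix"]),np.array([c["k1"],0,0,0.]))[0][:,0]
def crop(src,out,x0,y0,x1,y1,s):
    p=cv2.imread(src)[y0:y1,x0:x1];cv2.imwrite(out,cv2.resize(p,None,fx=s,fy=s,interpolation=cv2.INTER_CUBIC))
def snap(n,name):
    p,d=arm.grab_frame(n);cv2.imwrite(f"pics/{name}.png",cv2.cvtColor(p,cv2.COLOR_RGB2BGR));return p,d
E
python3 - <<'E'
from h import *
crop("pics/top0.png","pics/t0c.png",185,90,315,225,6)
E
python3 - <<'E'
from h import *
crop("pics/top0.png","pics/t0c.png",185,95,315,225,6)
crop("pics/scene0.png","pics/s0c.png",150,145,320,240,4.5)
cv2.imwrite("pics/t0c.png",cv2.resize(cv2.imread("pics/t0c.png"),(600,600)))
E
```

```text
(no output)
```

View pics/t0c.png

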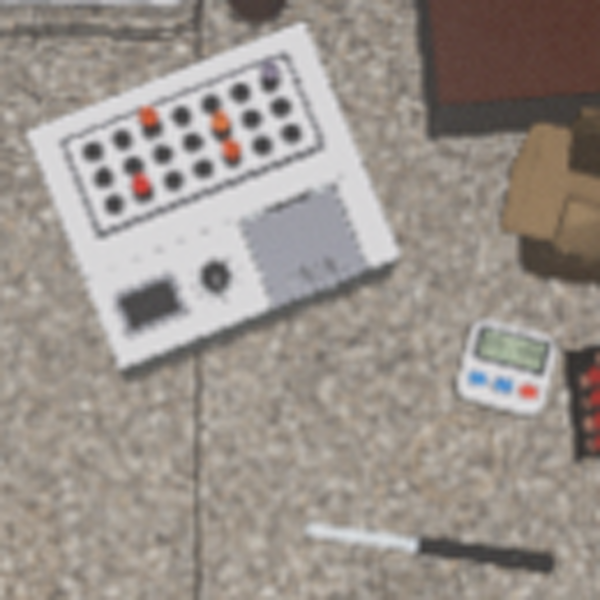

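View pics/s0c.png

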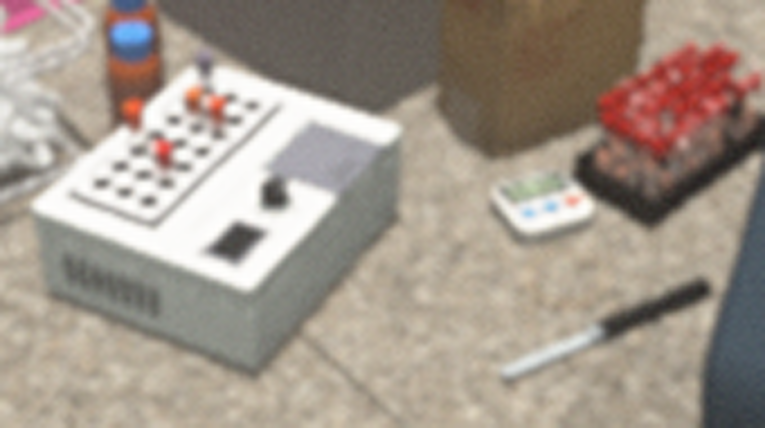

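```bash
python3 - <<'E'
from h import *
im=cv2.imread("pics/top0.png");hsv=cv2.cvtColor(im,cv2.COLOR_BGR2HSV)
m=((hsv[...,2]>190)&(hsv[...,1]<30)).astype(np.uint8);m[:, :188]=0;m[:100]=0;m[178:]=0;m[:,275:]=0
m=cv2.morphologyEx(m,cv2.MORPH_CLOSE,np.ones((3,3)))
n,l,st,_=cv2.connectedComponentsWithStats(m);k=1+np.argmax(st[1:,4]);c=cv2.findContours((l==k).astype(np.uint8),0,2)[0][0]
h=cv2.convexHull(c)
q=cv2.approxPolyDP(h,6,True)[:,0];print(st[k],q)
bp=cv2.boxPoints(cv2.minAreaRect(c.astype(np.float32)));print(bp)
# world hull
W=onz("top",c[:,0].astype(float),0.08)
r=cv2.minAreaRect((W[:,:2]*1000).astype(np.float32));print("rect mm",r);print(cv2.boxPoints(r))
# manual corners from zoom
zc=np.array([[120,362],[396,255],[305,27],[30,134]])/600*130+[185,95]-.4
Z=onz("top",zc,.08);print("manual",Z, np.linalg.norm(Z-np.roll(Z,-1,0),axis=1))
# cover mask: purple-gray
m=((hsv[...,0]>105)&(hsv[...,0]<135)&(hsv[...,1]>18)&(hsv[...,1]<70)&(hsv[...,2]>120)).astype(np.uint8);m[:, :230]=0;m[:125]=0;m[170:]=0;m[:,275:]=0
ys,xs=np.nonzero(m);W=onz("top",np.c_[xs,ys].astype(float),.08);print(len(xs),"cover",cv2.minAreaRect((W[:,:2]*1000).astype(np.float32)),W.mean(0))
# spatula
m=((hsv[...,2]<70)).astype(np.uint8);m[:205]=0;m[225:]=0;m[:,:270]=0;m[:,315:]=0
ys,xs=np.nonzero(m);W=onz("top",np.c_[xs,ys].astype(float),.012);print("handle px",len(xs),cv2.minAreaRect((W[:,:2]*1000).astype(np.float32)),W.mean(0))
m=((hsv[...,2]>195)&(hsv[...,1]<45)).astype(np.uint8);m[:205]=0;m[222:]=0;m[:,:245]=0;m[:,282:]=0
ys,xs=np.nonzero(m);W=onz("top",np.c_[xs,ys].astype(float),.007);print("blade px",len(xs),cv2.minAreaRect((W[:,:2]*1000).astype(np.float32)),W.mean(0),W.min(0),W.max(0))
E
```

```text
[ 191  100   80   74 2389] [[250 100]
 [270 150]
 [211 173]
 [191 123]]
[[188.1724 123.931 ]
 [250.5862  98.9655]
 [270.8621 149.6552]
 [208.4483 174.6207]]
rect mm ((671.5757446289062, 100.04930114746094), (177.20928955078125, 214.99533081054688), 21.75016212463379)
[[549.4446 167.0607]
 [629.1133 -32.6288]
 [793.7068  33.0379]
 [714.0381 232.7274]]
manual [[ 0.5547  0.1599  0.08  ]
 [ 0.6283 -0.0307  0.08  ]
 [ 0.7897  0.0315  0.08  ]
 [ 0.7144  0.2234  0.08  ]] [0.2043 0.173  0.2061 0.1718]Traceback (most recent call last):
  File "<stdin>", line 17, in <module>
  File "h.py", line 12, in onz
    o,d=ray(n,uv);return o+d*((z-o[2])/d[:,2])[:,None]
        ~~~^^^^^^
  File "h.py", line 8, in ray
    s=cv2.undistortPoints(uv[:,None],K,np.array([k,0,0,0.]))[:,0]
      ~~~~~~~~~~~~~~~~~~~^^^^^^^^^^^^^^^^^^^^^^^^^^^^^^^^^^^
cv2.error: OpenCV(4.12.0) /io/opencv/modules/calib3d/src/undistort.dispatch.cpp:347: error: (-215:Assertion failed) CV_IS_MAT(_src) && CV_IS_MAT(_dst) && (_src->rows == 1 || _src->cols == 1) && (_dst->rows == 1 || _dst->cols == 1) && _src->cols + _src->rows - 1 == _dst->rows + _dst->cols - 1 && (CV_MAT_TYPE(_src->type) == CV_32FC2 || CV_MAT_TYPE(_src->type) == CV_64FC2) && (CV_MAT_TYPE(_dst->type) == CV_32FC2 || CV_MAT_TYPE(_dst->type) == CV_64FC2) in function 'cvUndistortPointsInternal'
```

```bash
cat >> h.py <<'E'
def cloud(n,d):
    ys,xs=np.nonzero(d>0);o,r=ray(n,np.c_[xs,ys].astype(float));return o+r*d[ys,xs][:,None],xs,ys
def rect(W):
    (c,s,a)=cv2.minAreaRect((np.asarray(W)[:,:2]*1000).astype(np.float32));return np.array(c),np.array(s),a
E
python3 - <<'E'
from h import *
for n in("top","scene"):
    d=np.load(n+"0d.npy");P,xs,ys=cloud(n,d)
    s=(abs(P[:,0]-.67)<.16)&(abs(P[:,1]-.1)<.16)
    t=s&(P[:,2]>.072)&(P[:,2]<.09)
    print(n,t.sum(),np.median(P[t,2]),rect(P[t]))
    q=(abs(P[:,0]-.45)<.1)&(abs(P[:,1]+.05)<.12);print("bench z",np.median(P[q,2]))
    c=P[t][:,:2]
im=cv2.imread("pics/top0.png");hsv=cv2.cvtColor(im,cv2.COLOR_BGR2HSV)
for x,y in((250,147),(255,150),(215,150)): print(hsv[y,x])
for y in range(206,222): print(y,im[y,246:312:2].mean(1).astype(int) if 0 else hsv[y,248:312:2,2])
E
```

```text
top 3462 0.08076548904277958 (array([710.1952,  66.8447]), array([230.938 , 295.7155]), 21.739473342895508)
bench z -0.00034595417632710124
scene 2288 0.08116212330765948 (array([711.3208,  65.2448]), array([225.9088, 305.0806]), 22.166126251220703)
bench z 0.0006511211752225354
[117  17 167]
[123  18 159]
[140   4 213]
206 [153 149 176 169 160 154 152 165 150 165 170 140 147 160 164 160 155 166
 172 166 144 140 170 164 160 144 145 159 159 165 155 157]
207 [156 157 162 167 163 154 154 173 162 176 159 143 155 159 152 158 157 159
 165 156 147 155 168 156 153 149 154 154 145 160 148 156]
208 [161 156 183 191 174 152 153 174 162 176 160 154 164 152 144 163 164 154
 138 145 145 161 149 144 152 148 170 155 142 151 149 147]
209 [169 163 209 218 199 180 183 185 163 164 172 160 169 153 149 163 156 156
 132 153 157 159 142 145 159 142 170 157 159 137 159 153]
210 [167 167 195 216 216 217 217 208 191 185 193 173 163 146 141 158 144 153
 144 166 165 161 142 154 180 137 167 155 172 143 158 167]
211 [163 157 157 188 186 199 213 217 215 218 216 204 186 166 110 123 112 126
 138 183 163 166 142 155 1
[... 681 characters left out ...]
  71  68  76 145 168 166]
217 [183 183 160 155 158 165 153 156 133 156 159 163 172 158 137 133 168 174
 148 133 124 142 112  79  71  75  67  68  77 142 166 185]
218 [168 181 156 145 182 180 166 171 154 155 139 155 157 159 150 143 160 167
 145 139 148 165 156 127 115 120  87  76  95 156 160 185]
219 [159 174 142 147 185 174 164 169 167 157 129 146 141 149 148 139 149 153
 146 148 142 153 175 161 142 156 153 136 136 167 164 169]
220 [153 170 147 153 164 164 160 164 149 160 133 142 138 146 144 135 135 147
 139 156 142 148 169 181 148 165 180 164 160 159 170 153]
221 [154 175 170 168 170 177 160 158 132 145 136 157 143 149 149 147 137 157
 137 155 152 158 158 177 148 165 168 164 164 158 168 156]
```

```bash
python3 - <<'E'
from h import *
for n in("top","scene"):
    d=np.load(n+"0d.npy");P,xs,ys=cloud(n,d)
    for th in (21.1,21.7):
        t=np.deg2rad(th);ex=np.array([np.cos(t),np.sin(t)]);ey=np.array([-ex[1],ex[0]])
        c0=np.array([.672,.097])
        a=(P[:,:2]-c0)@ex;b=(P[:,:2]-c0)@ey;z=P[:,2]
        for nm,u,v,lo in(("x",a,b,.09),("y",b,a,.105)):
            s=abs(v)<(.08)
            out=[]
            for sg in(-1,1):
                k=s&(abs(sg*u-lo)<.03)&(z>.0)&(z<.13)
                # bin along v: find max sg*u with z>0.07 per v-bin
                bins=np.floor(v[k]/.01).astype(int);e=[]
                for bb in np.unique(bins):
                    q=k.copy();q[k]=bins==bb;q&=(z>.072)&(z<.09)
                    if q.sum()>3:e.append((bb*.01+.005,np.max(sg*u[q])))
                e=np.array(e)
                if len(e): p=np.polyfit(e[:,0],e[:,1],1);out.append((sg*np.median(e[:,1]),p[0]))
            print(n,th,nm,out)
im=cv2.imread("pics/top0.png");hsv=cv2.cvtColor(im,cv2.COLOR_BGR2HSV)
m=((hsv[...,2]<105)).astype(np.uint8);m[:205]=0;m[225:]=0;m[:,:270]=0;m[:,315:]=0
ys,xs=np.nonzero(m);W=onz("top",np.c_[xs,ys].astype(float),.012);print("handle px",len(xs),rect(W),W.mean(0))
m=((hsv[...,2]>185)).astype(np.uint8);m[:207]=0;m[215:]=0;m[:,:250]=0;m[:,276:]=0
ys,xs=np.nonzero(m);W=onz("top",np.c_[xs,ys].astype(float),.007);print("blade px",len(xs),rect(W),W.mean(0),W.min(0),W.max(0))
E
```

```text
top 21.1 x [(np.float64(-0.09063097789688969), np.float64(0.013462264426754548)), (np.float64(0.08863592728280331), np.float64(-0.019202456882841067))]
top 21.1 y [(np.float64(-0.10338389404810974), np.float64(-0.007491248222625423)), (np.float64(0.10355055720135088), np.float64(-0.003001047334514491))]
top 21.7 x [(np.float64(-0.09053194086261973), np.float64(0.004038705364828772)), (np.float64(0.08838665176118081), np.float64(-0.0074852682394634966))]
top 21.7 y [(np.float64(-0.1034427036991851), np.float64(0.0028666785809475432)), (np.float64(0.10336108581142234), np.float64(-0.013336854553840925))]
scene 21.1 x [(np.float64(-0.08766114451566107), np.float64(0.021203280171487256)), (np.float64(0.09090105510418811), np.float64(-0.005613323201978672))]
scene 21.1 y [(np.float64(-0.10357646314074095), np.float64(-0.01474926751271235)), (np.float64(0.10618563393229982), np.float64(0.013773726989746422))]
scene 21.7 x [(np.float64(-0.08781169530380568), np.float64(0.007809357510662156)), (np.float64(0.09086340069792259), np.float64(0.007354989694272755))]
scene 21.7 y [(np.float64(-0.10429933137824825), np.float64(-0.0006646444019176161)), (np.float64(0.10629646254757485), np.float64(0.0028569055432384545))]
handle px 110 (array([420.6805, -98.8741]), array([95.6102, 13.1647]), 80.65263366699219) [ 0.42   -0.1006  0.012 ]
blade px 61 (array([434.0867,  -8.9661]), array([74.6665, 11.3241]), 81.56683349609375) [ 0.4338 -0.0081  0.007 ] [ 0.4263 -0.0456  0.007 ] [0.4433 0.0279 0.007 ]
```

```bash
cat >> h.py <<'E'
H=np.array([.672,.0972]);TH=.380
ex=np.array([np.cos(TH),np.sin(TH),0]);ey=np.array([-ex[1],ex[0],0]);ez=np.array([0,0,1.])
SLOT=np.r_[H,.0725]-.09*ex-.045*ey
HINGE=SLOT+.064*ex+[0,0,.0055]
BUT=HINGE-.029*ex-[0,0,.007]
def Rdown(yaw,pitch=0,):  # tool z down, x at yaw; pitch>0 raises tool x (radians)
    x=np.array([np.cos(yaw)*np.cos(pitch),np.sin(yaw)*np.cos(pitch),np.sin(pitch)])
    y=np.array([np.sin(yaw),-np.cos(yaw),0]);z=np.cross(x,y);return R.from_matrix(np.c_[x,y,z])
def cur():
    o=arm.get_obs();q=o["ee_rot"];return o["position"],R.from_quat([q[1],q[2],q[3],q[0]]),o
def rows(p1,R1,n,start=None):
    if start is None: p0,R0,o=cur()
    else: p0,R0=start
    rv=(R0.inv()*R1).as_rotvec();p1=np.asarray(p1)
    d0=p0;
    for i in range(n):
        Ra=R0*R.from_rotvec(rv*i/n)
        s=Ra.inv().apply((p1-p0)/n)/.15;t=rv/n/np.deg2rad(45)
        print(i,"[[%.3f,%.3f,%.3f],[%.3f,%.3f,%.3f]]"%(*s,*t), "LIMIT" if np.linalg.norm(s)*.15>.0417 or np.linalg.norm(t)*45>7.16 else "")
def stat():
    p,r,o=cur();print("t %.2f"%o["time_s"],"p",p,"x",r.as_matrix()[:,0],"z",r.as_matrix()[:,2],"F",o["contact_force"],"T",o["ft_torque"],"w %.4f"%o["width"],"q",o["joint_pos"])
E
python3 - <<'E'
from h import *
print(SLOT,HINGE,BUT)
im=cv2.imread("pics/top0.png")
for a,b in((-64,35),(-64,-35),(0,35),(0,-35)):
    u=proj("top",HINGE+[0,0,.002]+a/1e3*ex+b/1e3*ey)[0];print(u,(u-[185,95])*600/130)
print("bench edge",onz("top",[[250,243]],0))
so=np.array([.4206,-.0987,0]);sy=np.deg2rad(81.4);sd=np.array([np.cos(sy),np.sin(sy),0])
print("tip",so+.132*sd,proj("top",[so+.132*sd+[0,0,.006],so-.05*sd+[0,0,.006],so+.05*sd+[0,0,.006]]),proj("scene",[so+.132*sd+[0,0,.006],so-.05*sd+[0,0,.006],so+.05*sd+[0,0,.006]]))
g=so+.025*sd
print(g)
rows(g+[0,0,.09],Rdown(sy),13)
E
```

```text
[0.6051 0.022  0.0725] [0.6645 0.0458 0.078 ] [0.6376 0.035  0.071 ]
[243.742  161.1923] [271.117  305.5029]
[264.0983 153.0378] [365.0689 267.8667]
[236.2501 142.7328] [236.539  220.3051]
[256.5463 134.6534] [330.2138 183.0155]
bench edge [[0.3263 0.035  0.    ]]
tip [0.4403 0.0318 0.    ] [[250.822  208.9079]
 [304.5446 216.71  ]
 [275.084  212.4486]] [[261.4094 227.669 ]
 [307.4552 208.0523]
 [282.8801 218.5162]]
[ 0.4243 -0.074   0.    ]
0 [[0.179,-0.152,0.048],[-0.000,-0.000,-0.094]] 
1 [[0.189,-0.138,0.048],[-0.000,-0.000,-0.094]] 
2 [[0.199,-0.124,0.048],[-0.000,-0.000,-0.094]] 
3 [[0.208,-0.109,0.048],[-0.000,-0.000,-0.094]] 
4 [[0.215,-0.093,0.048],[-0.000,-0.000,-0.094]] 
5 [[0.221,-0.077,0.048],[-0.000,-0.000,-0.094]] 
6 [[0.227,-0.060,0.048],[-0.000,-0.000,-0.094]] 
7 [[0.230,-0.043,0.048],[-0.000,-0.000,-0.094]] 
8 [[0.233,-0.026,0.048],[-0.000,-0.000,-0.094]] 
9 [[0.234,-0.009,0.048],[-0.000,-0.000,-0.094]] 
10 [[0.234,0.009,0.048],[-0.000,-0.000,-0.094]] 
11 [[0.233,0.026,0.048],[-0.000,-0.000,-0.094]] 
12 [[0.230,0.043,0.048],[-0.000,-0.000,-0.094]]
```

>>> move_arm:
  targets:
    - [[0.18, -0.15, 0.04], [0, 0, -0.094]]
    - [[0.19, -0.138, 0.04], [0, 0, -0.094]]
    - [[0.2, -0.124, 0.04], [0, 0, -0.094]]
    - [[0.208, -0.109, 0.04], [0, 0, -0.094]]
    - [[0.215, -0.093, 0.04], [0, 0, -0.094]]
  gripper: 0

```text
time_s: 0.52
position: [0.3133, -0.3306, 0.1535]
ee_rot: [-0.0, 0.915, 0.403, -0.0]
contact_force: [0.4, -0.8, 0.4]
width: 0.0645
```

>>> move_arm:
  targets:
    - [[0.22, -0.077, 0.05], [0, 0, -0.094]]
    - [[0.227, -0.06, 0.05], [0, 0, -0.094]]
    - [[0.23, -0.043, 0.05], [0, 0, -0.094]]
    - [[0.233, -0.026, 0.05], [0, 0, -0.094]]
    - [[0.234, -0.009, 0.05], [0, 0, -0.094]]

```text
time_s: 0.93
position: [0.3836, -0.1697, 0.1161]
ee_rot: [0.0, 0.826, 0.564, 0.0]
contact_force: [0.1, -1.2, -0.1]
width: 0.0467
```

```bash
python3 - <<'E'
from h import *
stat()
so=np.array([.4206,-.0987,0]);sy=np.deg2rad(81.4);sd=np.array([np.cos(sy),np.sin(sy),0])
rows(so+.025*sd+[0,0,.07],Rdown(sy),4)
E
```

```text
t 0.93 p [ 0.3836 -0.1697  0.1161] x [0.3638 0.9315 0.    ] z [ 0.  0. -1.] F [ 0.1027 -1.2148 -0.0822] T [-0.0126 -0.0692 -0.0056] w 0.0467 q [-0.5276  0.2109  2.0397  0.      0.891  -0.1553]
0 [[0.173,0.005,0.077],[0.000,-0.000,-0.071]] 
1 [[0.173,0.015,0.077],[0.000,-0.000,-0.071]] 
2 [[0.172,0.024,0.077],[0.000,-0.000,-0.071]] 
3 [[0.170,0.034,0.077],[0.000,-0.000,-0.071]]
```

>>> move_arm:
  targets:
    - [[0, 0, 0], [0, 0, 0]]
    - [[0, 0, 0], [0, 0, 0]]

```text
time_s: 1.1
position: [0.3835, -0.1701, 0.1161]
ee_rot: [-0.0, 0.826, 0.564, -0.0]
contact_force: [0.6, -0.3, -1.0]
width: 0.0466
```

```bash
python3 - <<'E'
from h import *
stat()
so=np.array([.4206,-.0987,0]);sy=np.deg2rad(81.4);sd=np.array([np.cos(sy),np.sin(sy),0])
rows(so+.025*sd+[0,0,.05],Rdown(sy),3)
E
```

```text
t 1.10 p [ 0.3835 -0.1701  0.1161] x [0.3641 0.9314 0.0001] z [-0.0009  0.0005 -1.    ] F [ 0.6126 -0.3209 -1.0427] T [-0.0448  0.0255 -0.0088] w 0.0466 q [-0.5284  0.2115  2.0388 -0.      0.8923 -0.1557]
0 [[0.232,0.007,0.147],[-0.000,-0.000,-0.094]] 
1 [[0.231,0.024,0.147],[-0.000,-0.000,-0.094]] 
2 [[0.228,0.041,0.147],[-0.000,-0.000,-0.094]]
```

>>> move_arm:
  targets:
    - [[0.23, 0.007, 0.14], [0, 0, -0.094]]
    - [[0.23, 0.024, 0.14], [0, 0, -0.094]]
    - [[0.228, 0.041, 0.14], [0, 0, -0.094]]
    - [[0, 0, 0], [0, 0, 0]]

```text
time_s: 1.43
position: [0.4241, -0.0729, 0.0508]
ee_rot: [-0.002, 0.758, 0.652, -0.001]
contact_force: [0.0, -0.6, -0.5]
width: 0.0462
```

```bash
python3 - <<'E'
from h import *
stat()
so=np.array([.4206,-.0987,0]);sy=np.deg2rad(81.4);sd=np.array([np.cos(sy),np.sin(sy),0])
rows(so+.025*sd+[0,0,.002],Rdown(sy),2)
snap("top","t1");snap("scene","s1")
crop("pics/top"[:5]+"t1.png","pics/t1c.png",225,150,345,240,6);crop("pics/s1.png","pics/s1c.png",210,150,340,250,6)
E
```

```text
t 1.43 p [ 0.4241 -0.0729  0.0508] x [0.1485 0.9889 0.0009] z [-0.0035  0.0015 -1.    ] F [ 0.039  -0.5767 -0.4719] T [-0.0634 -0.0373  0.0284] w 0.0462 q [-0.279   0.3503  2.0612  0.0007  0.7338 -0.1304]
0 [[-0.003,0.002,0.163],[-0.002,-0.001,0.001]] 
1 [[-0.003,0.002,0.163],[-0.002,-0.001,0.001]]
```

View pics/t1c.png

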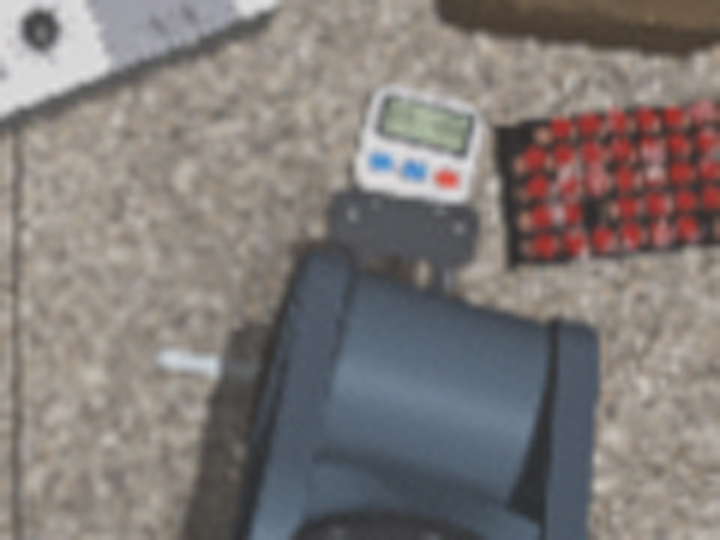

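View pics/s1c.png

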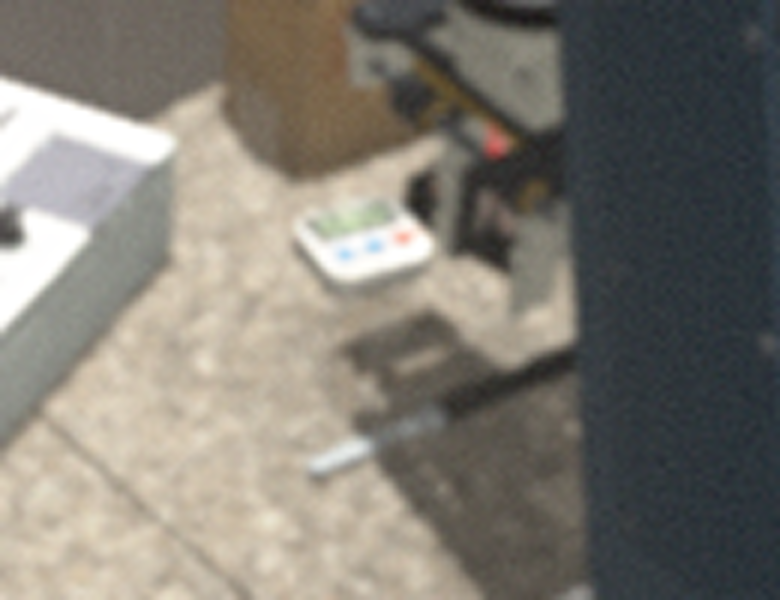

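The arm hides the grasp in both views. The blade still shows, with its tip at about (310,468) in the scene crop, so the spatula hasn't moved. Next I descend, then grip.

>>> move_arm:
  targets:
    - [[0, 0, 0.11], [0, 0, 0]]
    - [[0, 0, 0.11], [0, 0, 0]]
    - [[-0.006, 0.004, 0.08], [0, 0, 0]]
    - [[0, 0, 0.025], [0, 0, 0]]
    - [[0, 0, 0], [0, 0, 0]]

```text
time_s: 1.95
position: [0.4247, -0.0782, 0.0048]
ee_rot: [-0.0, 0.76, 0.649, -0.0]
contact_force: [-0.2, 0.2, 0.3]
width: 0.0459
```

>>> move_arm:
  targets:
    - [[0, 0, 0], [0, 0, 0]]
    - [[0, 0, 0], [0, 0, 0]]
    - [[0, 0, 0], [0, 0, 0]]
    - [[0, 0, 0], [0, 0, 0]]
    - [[0, 0, 0], [0, 0, 0]]
  gripper: -1

```text
time_s: 2.37
position: [0.4251, -0.0769, 0.005]
ee_rot: [0.0, 0.759, 0.651, 0.0]
contact_force: [0.7, 0.6, 0.0]
width: 0.0176
```

>>> move_arm:
  targets:
    - [[0, 0, 0], [0, 0, 0]]
    - [[0, 0, 0], [0, 0, 0]]
    - [[0, 0, 0], [0, 0, 0]]

```text
time_s: 2.62
position: [0.4249, -0.0768, 0.0047]
ee_rot: [0.0, 0.759, 0.651, -0.0]
contact_force: [-0.1, -0.4, 0.2]
width: 0.001
```

```bash
python3 - <<'E'
from h import *
stat()
snap("top","t2");p,d=snap("scene","s2")
crop("pics/t2.png","pics/t2c.png",225,150,345,240,6);crop("pics/s2.png","pics/s2c.png",210,150,340,250,6)
E
```

```text
t 2.62 p [ 0.4249 -0.0768  0.0047] x [ 0.1534  0.9882 -0.    ] z [ 0. -0. -1.] F [-0.0774 -0.4145  0.1746] T [-0.0513 -0.067   0.0628] w 0.0010 q [-0.2868  0.4463  2.0813 -0.      0.6139 -0.1327]
```

View pics/t2c.png

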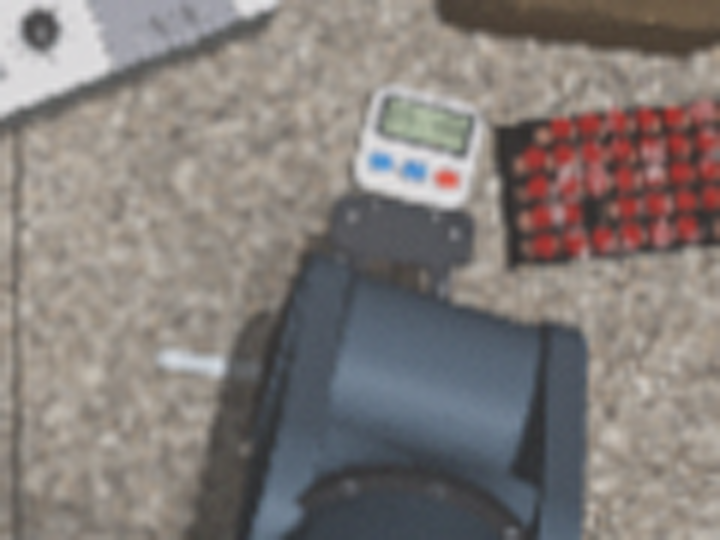

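View pics/s2c.png

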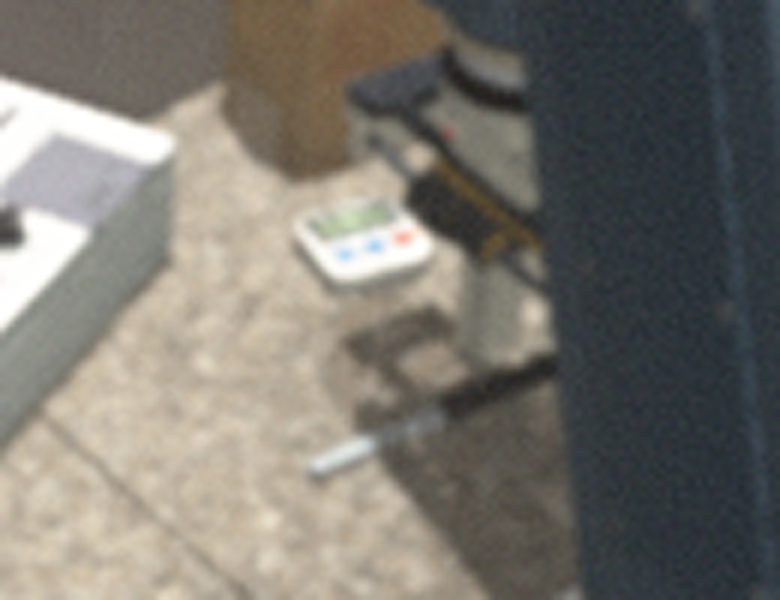

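```bash
python3 - <<'E'
from h import *
p,r,o=cur()
for q in (p,p+[0,0,.04]): 
  for n,off in (("scene",(210,150)),("top",(225,150))): print(n,(proj(n,q)[0]-off)*6)
so=np.array([.4206,-.0987,0.006]);sy=np.deg2rad(81.4);sd=np.array([np.cos(sy),np.sin(sy),0])
for s in(.132,.05,.025): print((proj("scene",so+s*sd)[0]-[210,150])*6)
p,d=arm.grab_frame("scene");P,xs,ys=cloud("scene",d)
for (x,y) in((290,200),(288,205),(293,205),(290,210),(292,212),(287,214),(283,217),(296,212)):
    k=np.where((xs==x)&(ys==y))[0];print(x,y,P[k],p[y,x])
E
```

```text
scene [477.8662 393.9731]
top [349.6991 380.0372]
scene [485.0338 337.4244]
top [356.4949 381.0107]
[308.4563 466.0141]
[437.2807 411.0972]
[475.0953 394.9886]
290 200 [[ 0.4216 -0.0652  0.0785]] [115 113 104]
288 205 [[ 0.4289 -0.0672  0.0523]] [112 111 102]
293 205 [[ 0.4126 -0.0715  0.0609]] [132 130 118]
290 210 [[ 0.4494 -0.1046 -0.0032]] [104  99  91]
292 212 [[ 0.4277 -0.0896  0.0114]] [65 61 59]
287 214 [[ 0.4283 -0.0669  0.0152]] [67 66 55]
283 217 [[ 0.4312 -0.0526  0.0084]] [65 65 62]
296 212 [[ 0.4173 -0.0968  0.0145]] [47 46 40]
```

```bash
python3 - <<'E'
from h import *
d=arm.grab_frame("scene")[1];P,xs,ys=cloud("scene",d)
for y in range(196,220,1):
    print(y,[("%.0f"%(P[(xs==x)&(ys==y)][0,2]*1000) if ((xs==x)&(ys==y)).any() else "-") for x in range(280,302,1)])
E
```

```text
196 ['-3', '-0', '-2', '1', '1', '3', '81', '84', '87', '91', '96', '98', '99', '103', '100', '99', '137', '141', '140', '140', '1', '374']
197 ['-2', '1', '-1', '-1', '4', '2', '76', '79', '83', '84', '91', '96', '96', '100', '95', '93', '92', '136', '140', '140', '140', '373']
198 ['-1', '-1', '-0', '2', '2', '2', '74', '78', '81', '81', '87', '89', '93', '91', '93', '89', '88', '1', '138', '138', '140', '370']
199 ['0', '2', '-1', '0', '1', '2', '70', '72', '77', '79', '83', '86', '90', '88', '89', '83', '83', '-0', '1', '134', '139', '369']
200 ['0', '1', '-1', '2', '0', '-1', '65', '71', '74', '76', '78', '82', '85', '85', '80', '81', '81', '-0', '-4', '1', '135', '367']
201 ['1', '1', '1', '-2', '-1', '1', '64', '64', '69', '71', '74', '79', '80', '82', '79', '76', '75', '-1', '0', '-2', '142', '364']
202 ['1', '4', '2', '1', '-0', '3', '58', '60', '66', '67', '70', '76', '77', '75', '73', '74', '67', '-1', '3', '1', '137', '360']
203 ['5', '2', '2', '3', '-1', '-0', '55', '58', '58', '66', '68', '-', '77', '73', '69', '64', '-0', '3', '-0', '-0', '131', '361']
204 ['2', '2', '
[... 1339 characters left out ...]
 '12', '15', '11', '14', '10', '9', '4', '7', '-0', '2', '-1', '-1']
215 ['-0', '2', '1', '-', '13', '16', '15', '14', '11', '14', '16', '10', '8', '8', '4', '-', '-2', '1', '0', '1', '1', '-0']
216 ['1', '2', '12', '13', '11', '13', '13', '13', '11', '10', '9', '4', '3', '1', '-1', '1', '2', '-2', '-1', '-0', '-2', '1']
217 ['11', '10', '11', '13', '13', '13', '12', '10', '10', '7', '3', '-1', '-0', '1', '-0', '-1', '-0', '-1', '2', '2', '2', '-0']
218 ['9', '13', '8', '12', '12', '7', '6', '7', '3', '-0', '-1', '0', '1', '1', '-0', '3', '3', '2', '4', '-3', '-0', '-1']
219 ['11', '7', '9', '8', '8', '7', '2', '2', '0', '-1', '-0', '3', '-3', '-2', '2', '0', '2', '-3', '2', '-1', '-1', '1']
```

```bash
python3 - <<'E'
from h import *
crop("pics/s2.png","pics/s2d.png",270,180,310,225,13)
crop("pics/s1.png","pics/s1d.png",270,180,310,225,13)
p=np.array([0.4241,-0.0729,0.0508]);y=np.array([.989,-.1485,0])
for s in(-.023,-.04,.023,.04,0): print(s,(proj("scene",p+s*y)[0]-[270,180])*13)
E
```

```text
-0.023 [322.8511 384.6411]
-0.04 [367.1601 425.7281]
0.023 [207.1978 277.3768]
0.04 [165.9506 239.1142]
0 [264.2688 330.3118]
```

View pics/s2d.png

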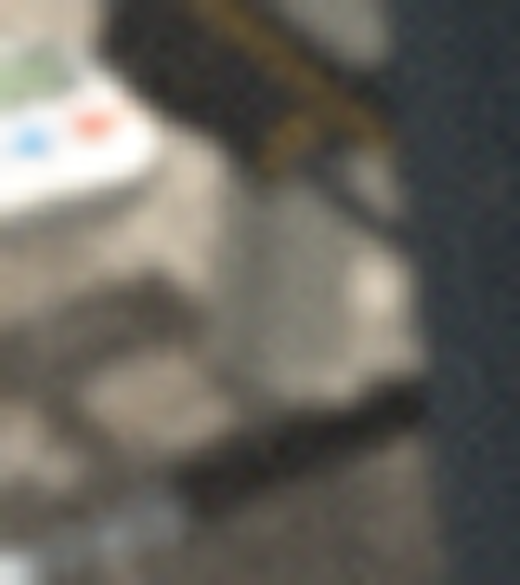

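View pics/s1d.png

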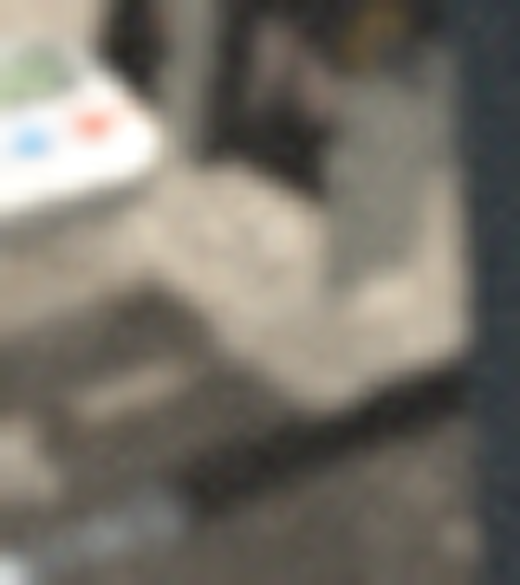

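```bash
python3 - <<'E'
from h import *
d=arm.grab_frame("scene")[1];P,xs,ys=cloud("scene",d)
k=(abs(P[:,0]-.425)<.05)&(abs(P[:,1]+.0768)<.05)&(P[:,2]>.03)&(P[:,2]<.13)&(xs<300)
p,r,o=cur()
L=(P[k]-p)@r.as_matrix()
for z0 in range(-130,-20,10):
    s=(L[:,2]*1000>=z0)&(L[:,2]*1000<z0+10)
    if s.sum()>3: print(z0,s.sum(),"x",np.percentile(L[s,0],[5,50,95])*1000,"y",np.percentile(L[s,1],[5,50,95])*1000)
print("minz",np.sort(P[k][:,2])[:8])
E
```

```text
-130 10 x [ 1.9719 31.2634 37.9745] y [-27.6069 -24.3924  12.6068]
-120 4 x [4.3113 6.0283 9.9502] y [-28.0229 -26.7388 -25.6527]
-100 17 x [ 2.6513 10.6995 14.019 ] y [-16.0771 -12.2258  -0.6834]
-90 28 x [-1.4745 10.5044 12.6928] y [-15.676   -9.1828  16.6444]
-80 29 x [-3.15   10.7211 13.4706] y [-16.1125  -9.2504  16.1855]
-70 27 x [-2.4992 10.8708 12.6838] y [-15.8546  -4.9278  12.3531]
-60 25 x [-3.1306 10.5379 13.2174] y [-15.7479 -11.5719  11.5161]
-50 17 x [-1.3749 10.7234 13.7357] y [-14.1938   1.5477  11.5913]
-40 4 x [ 9.7468 10.5718 11.7458] y [-5.5568  2.6387  6.4435]
minz [0.0377 0.0408 0.0423 0.0433 0.0461 0.0464 0.0467 0.0471]
```

The camera and depth show the closed fingertips about 38–40 mm above the bench, while the reported TCP height is 5 mm. So the real fingertips end about 35–38 mm short of the reported TCP, and the gripper closed above the handle on nothing. The spatula hasn't moved. I'll reopen, go lower in small steps, and trust what I measure.

>>> move_arm:
  targets:
    - [[0, 0, 0], [0, 0, 0]]
    - [[0, 0, 0], [0, 0, 0]]
    - [[0, 0, 0], [0, 0, 0]]
    - [[0, 0, 0], [0, 0, 0]]
    - [[0, 0, 0], [0, 0, 0]]
  gripper: -0.1

```text
time_s: 3.28
position: [0.4249, -0.0769, 0.0047]
ee_rot: [-0.0, 0.759, 0.651, -0.0]
contact_force: [-0.2, -0.9, 0.9]
width: 0.0289
```

>>> move_arm:
  targets:
    - [[0, 0, 0.06], [0, 0, 0]]
    - [[0, 0, 0.06], [0, 0, 0]]
    - [[0, 0, 0.04], [0, 0, 0]]
    - [[0, 0, 0], [0, 0, 0]]

```text
time_s: 3.62
position: [0.4239, -0.0766, -0.0209]
ee_rot: [-0.001, 0.759, 0.651, -0.001]
contact_force: [0.3, 0.8, -0.4]
width: 0.0415
```

```bash
python3 - <<'E'
from h import *
stat()
p,d=snap("scene","s3");P,xs,ys=cloud("scene",d)
crop("pics/s3.png","pics/s3d.png",265,175,310,230,11)
pp,r,o=cur()
k=(abs(P[:,0]-.425)<.06)&(abs(P[:,1]+.0768)<.05)&(P[:,2]>.004)&(P[:,2]<.13)&(xs<302)
L=(P[k]-pp)@r.as_matrix()
s=(L[:,0]>-.002)&(abs(L[:,1])>.012)
print(np.c_[L[s]*1000,P[k][s,2]*1000][np.argsort(P[k][s,2])][:25])
E
```

```text
t 3.62 p [ 0.4239 -0.0766 -0.0209] x [0.1536 0.9881 0.0003] z [-0.0025  0.0007 -1.    ] F [ 0.2567  0.824  -0.4286] T [-0.038  -0.0526 -0.0383] w 0.0415 q [-0.2869  0.5025  2.0885 -0.      0.5532 -0.1327]
[[ 30.3082  39.3038 -24.665    4.3294]
 [ 10.5678  39.0174 -24.8004   4.4601]
 [ -1.0684  61.02   -25.0866   4.6991]
 [ 25.3195 -35.1207 -25.1901   5.0024]
 [  2.2304  23.8844 -32.5741  12.2619]
 [  5.9249  24.4734 -33.7603  13.4479]
 [ 10.2704  29.7914 -35.9559  15.634 ]
 [ 11.7042 -25.5645 -36.6916  16.481 ]
 [  0.0554  22.0724 -37.2811  16.9719]
 [ 10.9269 -29.2891 -39.2901  19.0867]
 [ 10.2321  35.914  -39.9244  19.5902]
 [ 10.6909  29.816  -40.4039  20.0821]
 [  8.2512  22.2656 -40.736   20.4287]
 [ 14.1116  19.6906 -40.9982  20.6975]
 [ 11.7198  23.0795 -41.647   21.3389]
 [ 12.6255 -25.9842 -41.6927  21.4832]
 [ -1.6291  19.7145 -42.588   22.283 ]
 [ 10.7154 -23.2591 -42.8935  22.6781]
 [  1.5078  20.9383 -43.0416  22.7351]
 [  4.3948  22.4499 -43.1706  22.8618]
 [  7.697   18.0111 -43.6964  23.3974]
 [ 10.6035  30.4495 -44.1566  23.8335]
 [  3.9651 -34.6597 -44.5497  24.3552]
 [  9.2768 -21.0569 -44.7319  24.5116]
 [ 12.3763 -30.2784 -44.9714  24.7705]]
```

View pics/s3d.png

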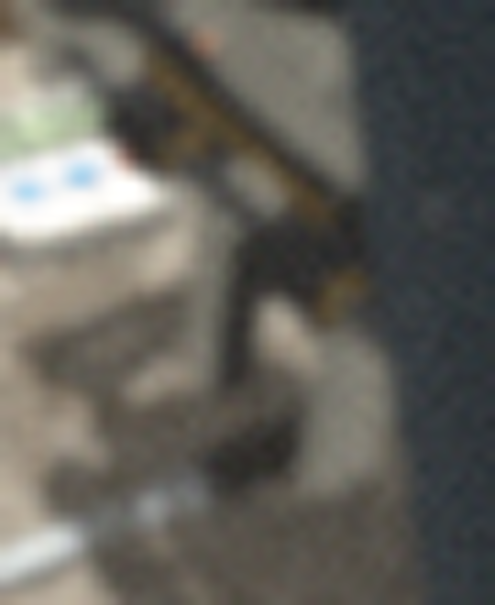

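The fingers straddle the handle, the nearer one ending at about (335,485) in the crop, with the tips about 13–15 mm above the bench. I'll go down gently and watch the force.

>>> move_arm:
  targets:
    - [[0, 0, 0.03], [0, 0, 0]]
    - [[0, 0, 0.02], [0, 0, 0]]
    - [[0, 0, 0], [0, 0, 0]]

```text
time_s: 3.92
position: [0.4247, -0.0768, -0.0273]
ee_rot: [-0.0, 0.759, 0.651, -0.0]
contact_force: [1.1, 0.6, 0.1]
width: 0.0421
```

>>> move_arm:
  targets:
    - [[0, 0, 0.01], [0, 0, 0]]
    - [[0, 0, 0], [0, 0, 0]]

```text
time_s: 4.08
position: [0.4249, -0.0769, -0.0284]
ee_rot: [0.0, 0.759, 0.651, 0.0]
contact_force: [-0.7, -0.5, -0.6]
width: 0.0418
```

>>> move_arm:
  targets:
    - [[0, 0, 0.01], [0, 0, 0]]
    - [[0, 0, 0], [0, 0, 0]]

```text
time_s: 4.25
position: [0.4249, -0.0769, -0.0299]
ee_rot: [0.0, 0.759, 0.651, 0.0]
contact_force: [-0.3, -0.1, -0.4]
width: 0.0418
```

>>> move_arm:
  targets:
    - [[0, 0, 0.01], [0, 0, 0]]
    - [[0, 0, 0], [0, 0, 0]]

```text
time_s: 4.42
position: [0.4249, -0.0769, -0.0314]
ee_rot: [-0.0, 0.759, 0.651, -0.0]
contact_force: [-0.2, -0.5, 0.0]
width: 0.0419
```

```bash
python3 - <<'E'
from h import *
stat()
p,d=snap("scene","s4");P,xs,ys=cloud("scene",d)
pp,r,o=cur()
k=(abs(P[:,0]-.425)<.06)&(abs(P[:,1]+.0768)<.05)&(P[:,2]>.0)&(P[:,2]<.13)&(xs<302)
L=(P[k]-pp)@r.as_matrix()
s=(abs(L[:,0]-.0107)<.003)&(abs(L[:,1])>.019)&(abs(L[:,1])<.04)
print(np.c_[L[s]*1000,P[k][s,2]*1000][np.argsort(P[k][s,2])][:16])
crop("pics/s4.png","pics/s4d.png",265,175,310,230,11)
E
```

```text
t 4.42 p [ 0.4249 -0.0769 -0.0314] x [0.1536 0.9881 0.    ] z [-0.0001  0.     -1.    ] F [-0.207  -0.4839  0.0246] T [-0.0572 -0.0622  0.0268] w 0.0419 q [-0.2869  0.5266  2.0897 -0.      0.5254 -0.1327]
[[ 10.9791 -38.1611 -31.4526   0.0655]
 [ 13.4448  28.345  -31.7323   0.3375]
 [ 11.5455 -33.5843 -32.2942   0.9066]
 [ 11.4267  31.3123 -32.9052   1.51  ]
 [ 11.5469  20.0508 -32.9382   1.5443]
 [ 12.1797  36.0072 -34.0064   2.6106]
 [ 10.4172  27.4871 -35.3923   3.9975]
 [ 10.8034  38.2065 -36.0768   4.6807]
 [ 11.6298 -22.592  -36.3665   4.9776]
 [ 10.726   22.1259 -39.6498   8.2557]
 [  8.2405  25.6295 -40.1836   8.789 ]
 [ 11.4456  26.7973 -40.718    9.3234]
 [ 12.4768 -22.9272 -41.3374   9.9485]
 [ 13.0809 -28.8255 -42.0754  10.6872]
 [ 10.4907 -20.1053 -42.4442  11.0549]
 [ 10.5882 -25.4544 -42.4804  11.0917]]
```

View pics/s4d.png

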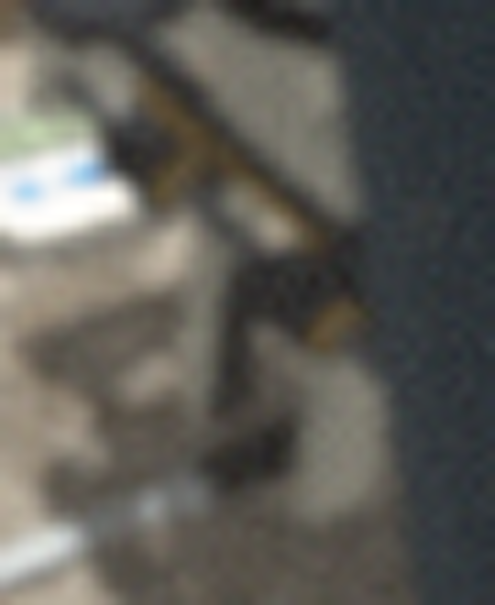

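>>> move_arm:
  targets:
    - [[0, 0, 0], [0, 0, 0]]
    - [[0, 0, 0], [0, 0, 0]]
    - [[0, 0, 0], [0, 0, 0]]
    - [[0, 0, 0], [0, 0, 0]]
    - [[0, 0, 0], [0, 0, 0]]
  gripper: -1

```text
time_s: 4.88
position: [0.4249, -0.0769, -0.0313]
ee_rot: [0.0, 0.759, 0.651, 0.0]
contact_force: [-0.1, -0.1, -0.1]
width: 0.0139
```

>>> move_arm:
  targets:
    - [[0, 0, 0], [0, 0, 0]]
    - [[0, 0, 0], [0, 0, 0]]
    - [[0, 0, 0], [0, 0, 0]]

```text
time_s: 5.13
position: [0.4249, -0.0769, -0.0313]
ee_rot: [0.0, 0.76, 0.651, 0.0]
contact_force: [1.0, -0.3, 1.7]
width: 0.0135
```

```bash
python3 - <<'E'
from h import *
stat();p,r,o=cur()
tip=np.array([.4403,.0318,.006]);t=r.inv().apply(tip-p);print("tip in tool",t)
Rg=Rdown(TH)
goal=SLOT-.05*ex+[0,0,.03]-Rg.apply(t);print(goal)
up=p+[0,0,.075];rows(up,r,3)
rows(goal,Rg,9,start=(up,r))
E
```

```text
t 5.13 p [ 0.4249 -0.0769 -0.0313] x [0.1537 0.9881 0.    ] z [ 0.0001  0.     -1.    ] F [ 1.0387 -0.311   1.7475] T [ 0.02   -0.0626  0.0159] w 0.0135 q [-0.2869  0.5263  2.0895  0.      0.5257 -0.1327]
tip in tool [ 0.1098 -0.0015 -0.0373]
[ 0.4573 -0.0386  0.0652]
0 [[0.000,0.000,-0.167],[0.000,0.000,0.000]] 
1 [[0.000,0.000,-0.167],[0.000,0.000,0.000]] 
2 [[0.000,0.000,-0.167],[0.000,0.000,0.000]] 
0 [[0.032,0.019,-0.016],[0.000,-0.000,0.147]] 
1 [[0.034,0.016,-0.016],[0.000,-0.000,0.147]] 
2 [[0.035,0.012,-0.016],[0.000,-0.000,0.147]] 
3 [[0.036,0.007,-0.016],[0.000,-0.000,0.147]] 
4 [[0.037,0.003,-0.016],[0.000,-0.000,0.147]] 
5 [[0.037,-0.001,-0.016],[0.000,-0.000,0.147]] 
6 [[0.037,-0.005,-0.016],[0.000,-0.000,0.147]] 
7 [[0.036,-0.009,-0.016],[0.000,-0.000,0.147]] 
8 [[0.035,-0.014,-0.016],[0.000,-0.000,0.147]]
```

>>> move_arm:
  targets:
    - [[0, 0, -0.06], [0, 0, 0]]
    - [[0, 0, -0.13], [0, 0, 0]]
    - [[0, 0, -0.16], [0, 0, 0]]
    - [[0, 0, -0.15], [0, 0, 0]]

```text
time_s: 5.47
position: [0.4246, -0.0768, 0.0451]
ee_rot: [-0.0, 0.759, 0.651, -0.0]
contact_force: [-0.2, -1.1, -0.8]
width: 0.0136
```

>>> move_arm:
  targets:
    - [[0.032, 0.019, -0.016], [0, 0, 0.147]]
    - [[0.034, 0.016, -0.016], [0, 0, 0.147]]
    - [[0.035, 0.012, -0.016], [0, 0, 0.147]]
    - [[0.036, 0.007, -0.016], [0, 0, 0.147]]
    - [[0.037, 0.003, -0.016], [0, 0, 0.147]]

```text
time_s: 5.88
position: [0.443, -0.0553, 0.0565]
ee_rot: [0.0, 0.914, 0.405, 0.0]
contact_force: [0.0, 0.7, -0.7]
width: 0.0134
```

>>> move_arm:
  targets:
    - [[0.037, -0.001, -0.016], [0, 0, 0.147]]
    - [[0.037, -0.005, -0.016], [0, 0, 0.147]]
    - [[0.036, -0.009, -0.016], [0, 0, 0.147]]
    - [[0.035, -0.014, -0.016], [0, 0, 0.147]]
    - [[0, 0, 0], [0, 0, 0]]

```text
time_s: 6.3
position: [0.4581, -0.0382, 0.0662]
ee_rot: [0.0, 0.983, 0.185, 0.001]
contact_force: [-0.4, 0.4, -0.1]
width: 0.0134
```

```bash
python3 - <<'E'
from h import *
stat()
snap("top","t5");snap("scene","s5")
crop("pics/t5.png","pics/t5c.png",195,100,315,230,4.6);crop("pics/s5.png","pics/s5c.png",170,140,310,240,5.5)
p,r,o=cur()
t=p+r.apply([.1098,-.0015,-.0373]);print(t)
print((proj("top",t)-[195,100])*4.6,(proj("scene",t)-[170,140])*5.5)
print((proj("top",SLOT)-[195,100])*4.6,(proj("scene",SLOT)-[170,140])*5.5)
E
```

```text
t 6.30 p [ 0.4581 -0.0382  0.0662] x [0.9314 0.3639 0.0011] z [ 0.0012 -0.0001 -1.    ] F [-0.3996  0.3745 -0.1245] T [ 0.0287 -0.0273  0.0012] w 0.0134 q [-0.1846  0.363   1.9841  0.0002  0.7933  1.0136]
[0.5586 0.0037 0.1029]
[[299.0779 326.4975]] [[408.1266 226.6302]]
[[270.8763 264.042 ]] [[332.786  242.6633]]
```

View pics/t5c.png

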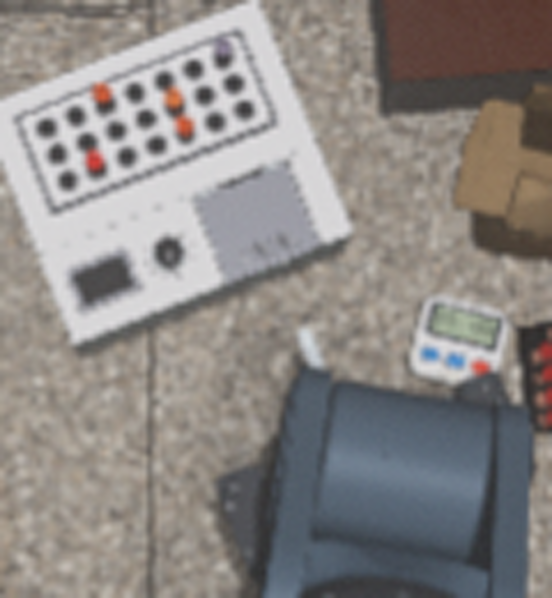

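View pics/s5c.png

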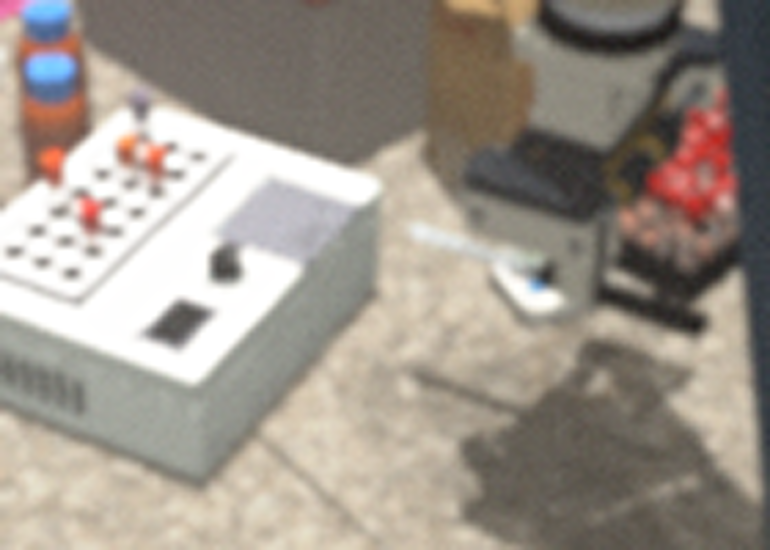

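```bash
python3 - <<'E'
from h import *
o1,d1=ray("top",[[304/4.6+195,328/4.6+100]]);o2,d2=ray("scene",[[409/5.5+170,227/5.5+140]])
A=np.c_[d1[0],-d2[0]];s=np.linalg.lstsq(A,o2-o1,rcond=None)[0];print(o1+s[0]*d1[0],o2+s[1]*d2[0])
for a,b in((-64,35),(-64,-35),(0,35),(0,-35)): print((proj("scene",HINGE+[0,0,.002]+a/1e3*ex+b/1e3*ey)-[170,140])*5.5)
d=arm.grab_frame("scene")[1];P,xs,ys=cloud("scene",d)
d=arm.grab_frame("top")[1];P2,xs,ys=cloud("top",d)
for Q in(P,P2):
    L=(Q-SLOT)@np.c_[ex,ey,ez]
    k=(L[:,0]<-.035)&(L[:,0]>-.13)&(abs(L[:,1])<.012)&(L[:,2]>.01)&(L[:,2]<.05)
    print(L[k][np.argsort(-L[k,0])][:20]*1000)
E
```

```text
[0.5577 0.0003 0.1014] [0.5595 0.0023 0.1015]
[[302.5397 264.4466]]
[[361.6624 201.8457]]
[[208.2789 231.5665]]
[[270.0285 171.3544]]
[[-48.7931  -0.6099  30.2156]
 [-51.3723   4.2235  30.4038]
 [-52.8327   0.357   32.3343]
 [-54.6635   3.7617  31.3182]
 [-54.844   -2.6105  31.1356]
 [-57.9423  -3.4554  31.7238]
 [-58.8046  -1.9372  29.1055]
 [-59.1657   5.5208  30.2241]
 [-59.689    6.7159  35.1192]
 [-61.4895   3.1844  29.5444]
 [-62.0087  -2.5622  29.8804]
 [-64.1272   1.4587  29.3851]
 [-65.5562  -2.4829  31.2451]
 [-67.0047   0.2106  29.6306]
 [-67.5463  -5.5344  29.976 ]
 [-70.3234   6.666   31.225 ]
 [-71.1788   1.5955  32.0986]
 [-72.9308   4.9142  31.0357]
 [-74.7896   1.8772  33.6278]
 [-76.973    6.0924  33.3303]]
[[-52.686    1.2885  26.7745]
 [-54.3548  -1.1202  34.0518]
 [-54.778    5.7012  31.9918]
 [-56.1729   3.0312  35.4012]
 [-56.8976  -0.2984  28.7521]
 [-57.7242   6.9257  32.7514]
 [-58.791    3.9391  31.2177]
 [-60.0077   1.0978  31.9918]
 [-60.9653  -2.0214  28.6592]
 [-61.6998   5.1294  31.4051]
 [-62.919    2.2931  32.2512]
 [-63.8509  -0.8587  28.3726]
 [-64.6321   6.3452  32.0154]
 [-65.9052   3.5715  33.8175]
 [-66.994    0.5985  32.5074]
 [-68.0683  -2.4014  30.9001]
 [-68.689    4.6297  31.9638]
 [-69.6809   1.535   28.8373]
 [-70.9764  -1.2063  31.1278]
 [-71.554    5.7754  31.4624]]
```

>>> move_arm:
  targets:
    - [[0, 0, 0.07], [0, 0, 0]]
    - [[0, 0, 0.07], [0, 0, 0]]
    - [[0, 0, 0.06], [0, 0, 0]]
    - [[0, 0, 0], [0, 0, 0]]

```text
time_s: 6.83
position: [0.4562, -0.0386, 0.0338]
ee_rot: [-0.0, 0.982, 0.188, -0.001]
contact_force: [-0.2, -0.0, -1.7]
width: 0.0131
```

```bash
python3 - <<'E'
from h import *
stat()
p,d=snap("scene","s6");P,xs,ys=cloud("scene",d)
L=(P-SLOT)@np.c_[ex,ey,ez]
k=(L[:,0]<-.035)&(L[:,0]>-.11)&(abs(L[:,1])<.012)&(abs(L[:,2])<.012)
q=L[k];print(k.sum(),np.polyfit(q[:,0],q[:,2],1),np.polyfit(q[:,0],q[:,1],1),q[:,0].max())
p,r,o=cur();print((p+r.apply([.1098,-.0015,-.0373])-SLOT)@np.c_[ex,ey,ez])
E
```

```text
t 6.83 p [ 0.4562 -0.0386  0.0338] x [ 0.9291  0.3698 -0.0023] z [-0.0027  0.0005 -1.    ] F [-0.1856 -0.0118 -1.7303] T [-0.0029  0.0106 -0.0346] w 0.0131 q [-0.1861  0.4224  2.0035 -0.      0.7185  1.0059]
44 [ 0.0003 -0.0003] [0.0025 0.0015] -0.050120351463235395
[-0.0505  0.     -0.0007]
```

>>> move_arm:
  targets:
    - [[0.1, 0, 0], [0, 0, 0]]
    - [[0.1, 0, 0], [0, 0, 0]]
    - [[0.07, 0, 0], [0, 0, 0]]
    - [[0, 0, 0], [0, 0, 0]]
    - [[0, 0, 0], [0, 0, 0]]

```text
time_s: 7.3
position: [0.4949, -0.0236, 0.0353]
ee_rot: [-0.0, 0.982, 0.188, -0.0]
contact_force: [-0.5, -0.3, -0.8]
width: 0.0136
```

```bash
python3 - <<'E'
from h import *
stat()
p,d=snap("scene","s7");P,xs,ys=cloud("scene",d)
L=(P-SLOT)@np.c_[ex,ey,ez]
k=(L[:,0]<-.003)&(L[:,0]>-.07)&(abs(L[:,1])<.012)&(abs(L[:,2])<.008)
q=L[k];print(k.sum(),np.polyfit(q[:,0],q[:,2],1),np.polyfit(q[:,0],q[:,1],1),q[:,0].max())
p,r,o=cur();print((p+r.apply([.1098,-.0015,-.0373])-SLOT)@np.c_[ex,ey,ez])
crop("pics/s7.png","pics/s7c.png",200,150,280,210,9)
E
```

```text
t 7.30 p [ 0.4949 -0.0236  0.0353] x [ 0.9292  0.3695 -0.0002] z [-0.0002 -0.     -1.    ] F [-0.4882 -0.3269 -0.7927] T [0.0236 0.0368 0.0101] w 0.0136 q [-0.1416  0.4711  1.9103 -0.0001  0.7604  1.0508]
39 [-0.0076  0.0011] [0.0143 0.0019] -0.011180358124351605
[-0.0099 -0.0001 -0.    ]
```

View pics/s7c.png

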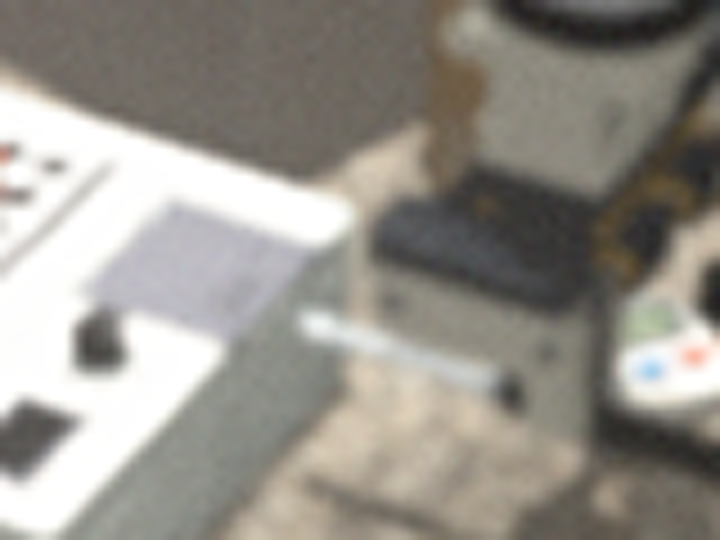

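The blade is level, centred on the cover, and at slot height. Its tip, at about (305,320) in the crop, is roughly 10 mm in front of the face. Now I push it in.

>>> move_arm:
  targets:
    - [[0.03, 0, 0], [0, 0, 0]]
    - [[0.03, 0, 0], [0, 0, 0]]
    - [[0.03, 0, 0], [0, 0, 0]]
    - [[0, 0, 0], [0, 0, 0]]

```text
time_s: 7.68
position: [0.5084, -0.0186, 0.0354]
ee_rot: [0.0, 0.982, 0.188, 0.0]
contact_force: [0.3, 0.0, -0.4]
width: 0.0138
```

>>> move_arm:
  targets:
    - [[0.03, 0, 0], [0, 0, 0]]
    - [[0.03, 0, 0], [0, 0, 0]]
    - [[0.03, 0, 0], [0, 0, 0]]
    - [[0, 0, 0], [0, 0, 0]]

```text
time_s: 8.02
position: [0.521, -0.0135, 0.0353]
ee_rot: [0.0, 0.982, 0.188, 0.0]
contact_force: [-0.3, -0.4, -0.5]
width: 0.0137
```

```bash
python3 - <<'E'
from h import *
stat()
p,d=snap("scene","s8");P,xs,ys=cloud("scene",d)
p,r,o=cur();print((p+r.apply([.1098,-.0015,-.0373])-SLOT)@np.c_[ex,ey,ez])
crop("pics/s8.png","pics/s8c.png",200,150,280,210,9)
E
```

```text
t 8.02 p [ 0.521  -0.0135  0.0353] x [0.9295 0.3688 0.0006] z [ 0.0006 -0.     -1.    ] F [-0.2668 -0.3815 -0.5243] T [-0.0014  0.0517  0.0161] w 0.0137 q [-0.1152  0.5071  1.8447  0.0001  0.7892  1.0778]
[ 0.018  -0.0004  0.    ]
```

View pics/s8c.png

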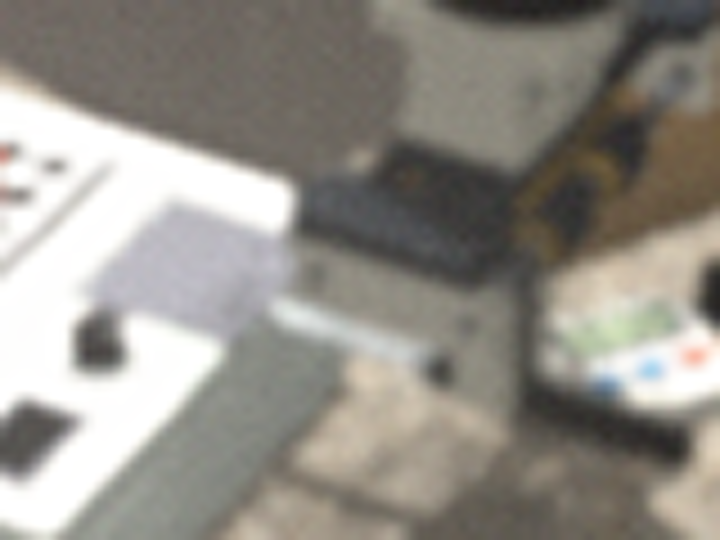

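The blade is in the slot with the tip about 18 mm behind the mouth and no contact force. Now I'll lift it along the arc around the hinge.

>>> move_arm:
  targets:
    - [[0, 0, -0.017], [0, 0, 0]]
    - [[0.001, 0, -0.027], [0, 0, 0]]
    - [[0.001, 0, -0.027], [0, 0, 0]]
    - [[0.005, 0, -0.026], [0, 0, 0]]
    - [[0.005, 0, -0.026], [0, 0, 0]]

```text
time_s: 8.48
position: [0.5217, -0.0131, 0.0543]
ee_rot: [0.0, 0.982, 0.188, -0.0]
contact_force: [-1.2, -0.7, -1.0]
width: 0.0139
```

```bash
cat >> h.py <<'E'
def cov(d,n="scene"):
    P,xs,ys=cloud(n,d);L=(P-HINGE)@np.c_[ex,ey,ez]
    return L
E
python3 - <<'E'
from h import *
stat()
p,d=snap("scene","s9")
p,r,o=cur();print("tip rel hinge",(p+r.apply([.1098,-.0015,-.0373])-HINGE)@np.c_[ex,ey,ez])
crop("pics/s9.png","pics/s9c.png",190,140,280,210,8.5)
E
```

```text
t 8.48 p [ 0.5217 -0.0131  0.0543] x [ 0.9296  0.3685 -0.0001] z [-0.0001 -0.     -1.    ] F [-1.1588 -0.6755 -1.0053] T [-0.0225  0.1313  0.0126] w 0.0139 q [-0.1143  0.4771  1.833  -0.      0.8316  1.0791]
tip rel hinge [-0.0441 -0.0007  0.0144]
```

View pics/s9c.png

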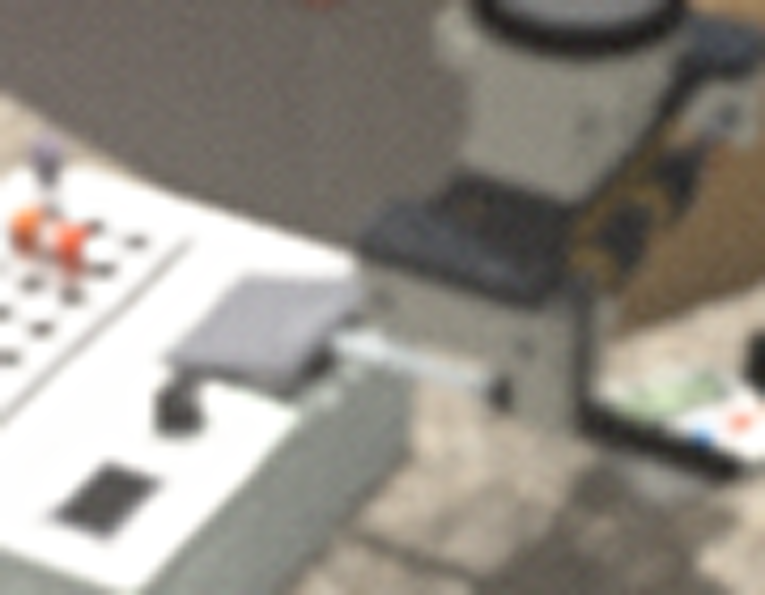

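The cover is lifting: its front edge has risen near (330,350) in the crop and the blade is under it. I'll keep following the arc.

>>> move_arm:
  targets:
    - [[0.01, 0, -0.025], [0, 0, 0]]
    - [[0.01, 0, -0.025], [0, 0, 0]]
    - [[0.014, 0, -0.023], [0, 0, 0]]
    - [[0.014, 0, -0.023], [0, 0, 0]]
    - [[0.0175, 0, -0.02], [0, 0, 0]]

```text
time_s: 8.95
position: [0.5312, -0.0094, 0.0716]
ee_rot: [0.0, 0.982, 0.188, 0.0]
contact_force: [-1.4, -0.3, -1.3]
width: 0.0135
```

>>> move_arm:
  targets:
    - [[0.0175, 0, -0.02], [0, 0, 0]]
    - [[0.021, 0, -0.017], [0, 0, 0]]
    - [[0.021, 0, -0.017], [0, 0, 0]]
    - [[0, 0, 0], [0, 0, 0]]

```text
time_s: 9.28
position: [0.5402, -0.006, 0.0798]
ee_rot: [0.0, 0.982, 0.188, 0.001]
contact_force: [-0.7, 0.6, 0.3]
width: 0.0135
```

```bash
python3 - <<'E'
from h import *
stat()
p,d=snap("scene","s10")
p,r,o=cur();print("tip rel hinge",(p+r.apply([.1098,-.0015,-.0373])-HINGE)@np.c_[ex,ey,ez])
crop("pics/s10.png","pics/s10c.png",190,130,280,200,8.5)
E
```

```text
t 9.28 p [ 0.5402 -0.006   0.0798] x [0.9296 0.3687 0.0011] z [ 0.0012 -0.     -1.    ] F [-0.7236  0.572   0.2574] T [-0.0012  0.0101  0.0282] w 0.0135 q [-0.0973  0.4649  1.7711  0.0001  0.9044  1.0958]
tip rel hinge [-0.0253 -0.0006  0.0389]
```

View pics/s10c.png

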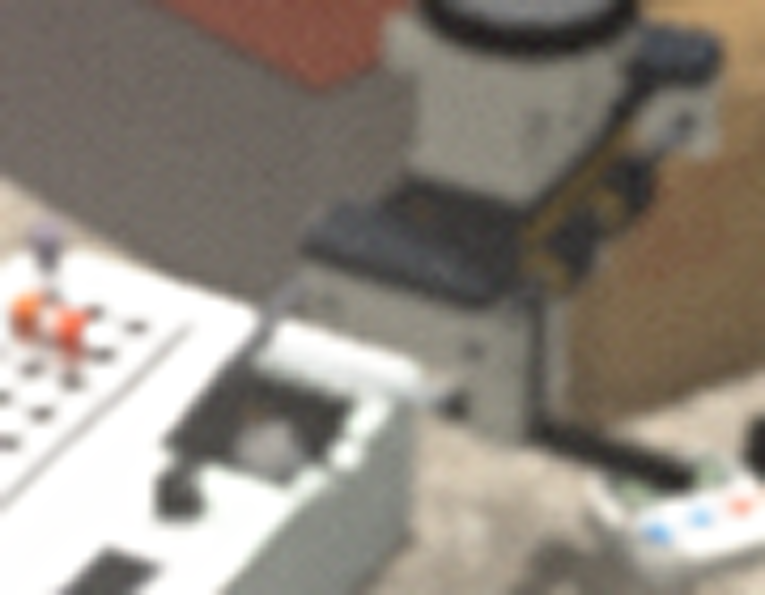

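>>> move_arm:
  targets:
    - [[0.0235, 0, -0.013], [0, 0, 0]]
    - [[0.0235, 0, -0.013], [0, 0, 0]]
    - [[0.025, 0, -0.009], [0, 0, 0]]
    - [[0.025, 0, -0.009], [0, 0, 0]]
    - [[0.026, 0, -0.005], [0, 0, 0]]

```text
time_s: 9.75
position: [0.5569, 0.0008, 0.0868]
ee_rot: [0.0, 0.982, 0.188, 0.0]
contact_force: [-0.9, 0.1, -0.0]
width: 0.0135
```

>>> move_arm:
  targets:
    - [[0.026, 0, -0.003], [0, 0, 0]]
    - [[0.013, 0, 0], [0, 0, 0]]
    - [[0, 0, 0], [0, 0, 0]]

```text
time_s: 10.0
position: [0.5623, 0.003, 0.087]
ee_rot: [0.0, 0.982, 0.188, 0.0]
contact_force: [0.3, -0.7, -1.0]
width: 0.0136
```

```bash
python3 - <<'E'
from h import *
stat()
p,d=snap("scene","s11");snap("top","t11")
p,r,o=cur();print("tip rel hinge",(p+r.apply([.1098,-.0015,-.0373])-HINGE)@np.c_[ex,ey,ez])
crop("pics/s11.png","pics/s11c.png",190,130,280,200,8.5);crop("pics/t11.png","pics/t11c.png",200,90,310,200,5)
for a in(80,90,100):
    for z in (64,):
        for b in(35,-35):
            t=np.deg2rad(a);q=HINGE+.064*(-np.cos(t)*ex+np.sin(t)*ez)+b/1e3*ey;print(a,b,(proj("scene",q)-[190,130])*8.5,(proj("top",q)-[200,90])*5)
E
```

```text
t 10.00 p [0.5623 0.003  0.087 ] x [0.9295 0.3687 0.0004] z [ 0.0004  0.     -1.    ] F [ 0.2954 -0.7191 -1.0272] T [ 0.0211 -0.0174  0.0026] w 0.0136 q [-0.0775  0.4899  1.7067  0.0001  0.9446  1.1156]
tip rel hinge [-0.0015 -0.0005  0.0462]
80 35 [[170.0123 318.7124]] [[185.6899 264.347 ]]
80 -35 [[268.0763 227.3276]] [[292.2161 221.9464]]
90 35 [[144.1552 307.9766]] [[178.8537 247.3404]]
90 -35 [[243.0003 217.2657]] [[285.399  204.9825]]
100 35 [[118.7153 301.6686]] [[172.1086 230.9015]]
100 -35 [[218.2203 211.5444]] [[278.5041 188.6514]]
```

View pics/s11c.png

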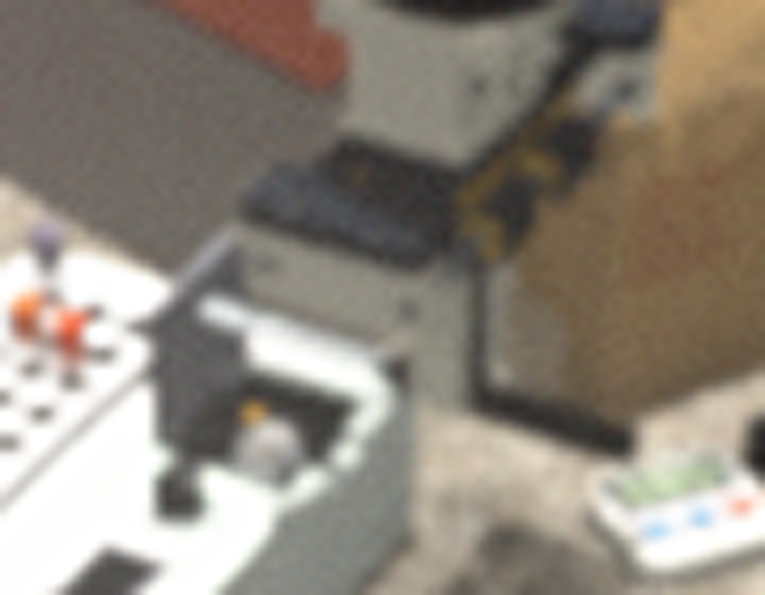

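View pics/t11c.png

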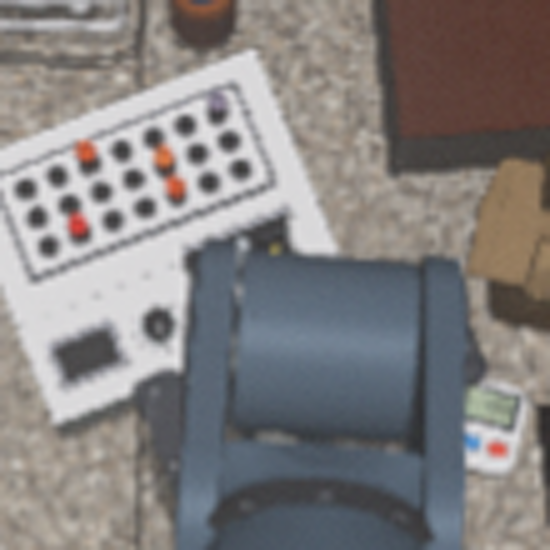

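The cover is standing near 87–90°. In the scene crop its free edge runs from (150,325) to (235,235). A small push will make it safely upright.

>>> move_arm:
  targets:
    - [[0.015, 0, 0], [0, 0, 0]]
    - [[0.01, 0, 0], [0, 0, 0]]
    - [[0, 0, 0], [0, 0, 0]]

```text
time_s: 10.35
position: [0.5655, 0.0042, 0.087]
ee_rot: [0.0, 0.982, 0.188, -0.0]
contact_force: [0.3, -0.5, -0.6]
width: 0.0134
```

>>> move_arm:
  targets:
    - [[-0.05, 0, 0], [0, 0, 0]]
    - [[-0.15, 0, 0], [0, 0, 0]]
    - [[-0.2, 0, 0], [0, 0, 0]]
    - [[-0.2, 0, 0], [0, 0, 0]]
    - [[-0.1, 0, 0], [0, 0, 0]]

```text
time_s: 10.77
position: [0.4643, -0.0351, 0.0867]
ee_rot: [-0.0, 0.982, 0.188, -0.001]
contact_force: [0.4, -0.2, -0.4]
width: 0.0136
```

```bash
python3 - <<'E'
from h import *
stat()
p,d=snap("scene","s12");_,d2=snap("top","t12")
crop("pics/s12.png","pics/s12c.png",190,130,280,200,8.5);crop("pics/t12.png","pics/t12c.png",200,90,310,200,5)
for n,dd in(("scene",d),("top",d2)):
    L=cov(dd,n);k=(abs(L[:,1])<.03)&(L[:,2]>.01)&(L[:,2]<.075)&(abs(L[:,0])<.03);q=L[k]*1000
    print(n,k.sum(),q[:,2].max() if k.any() else 0)
    if k.sum()>8: 
        f=np.polyfit(q[:,2],q[:,0],1);print(f,"angle",90+np.rad2deg(np.arctan(f[0])))
E
```

```text
t 10.77 p [ 0.4643 -0.0351  0.0867] x [ 0.9297  0.3684 -0.0017] z [-0.0019  0.0002 -1.    ] F [ 0.4297 -0.2402 -0.4113] T [-0.016  -0.0091 -0.024 ] w 0.0136 q [-0.1753  0.3383  1.9529 -0.0002  0.8522  1.0183]
scene 161 66.02067773122218
[0.0534 1.2786] angle 93.05510277386222
top 98 67.1935017467314
[-0.0091  1.7849] angle 89.47976470848135
```

View pics/s12c.png

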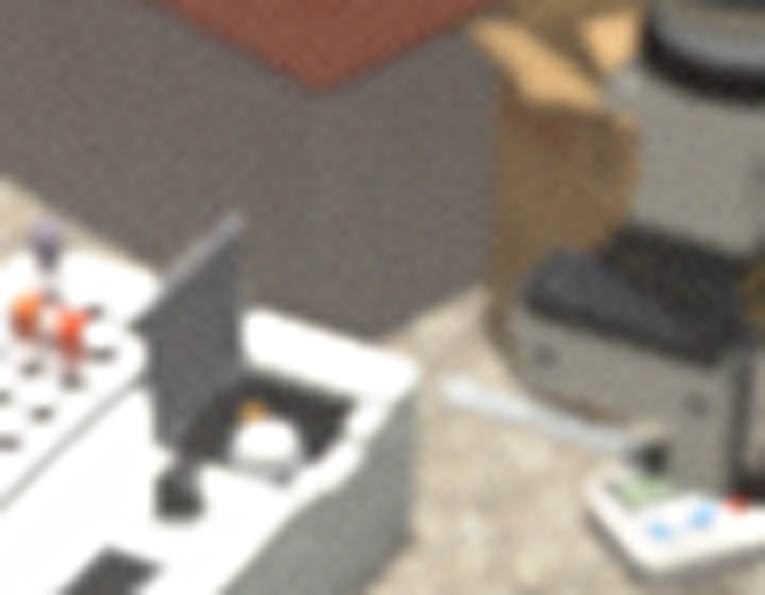

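View pics/t12c.png

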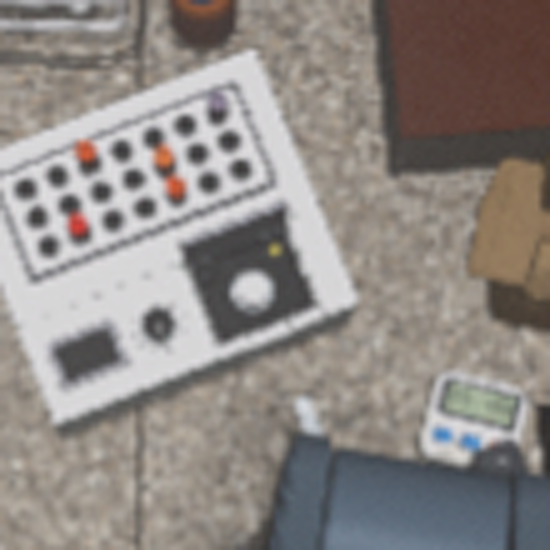

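```bash
python3 - <<'E'
from h import *
o1,d1=ray("top",[[250.4,148.0]]);o2,d2=ray("scene",[[221.4,181.8]])
A=np.c_[d1[0],-d2[0]];s=np.linalg.lstsq(A,o2-o1,rcond=None)[0];print(o1+s[0]*d1[0],o2+s[1]*d2[0],BUT,onz("top",[[250.4,148.0]],.071),onz("scene",[[221.4,181.8]],.07))
rows([.4249,-.0769,.045],Rdown(np.deg2rad(81.2)),9)
E
```

```text
[0.6361 0.033  0.0687] [0.6374 0.0346 0.0689] [0.6376 0.035  0.071 ] [[0.6358 0.033  0.071 ]] [[0.6362 0.0354 0.07  ]]
0 [[-0.039,0.018,0.031],[-0.000,0.000,-0.147]] 
1 [[-0.041,0.013,0.031],[-0.000,0.000,-0.147]] 
2 [[-0.042,0.008,0.031],[-0.000,0.000,-0.147]] 
3 [[-0.043,0.003,0.031],[-0.000,0.000,-0.147]] 
4 [[-0.043,-0.002,0.031],[-0.000,0.000,-0.147]] 
5 [[-0.043,-0.007,0.031],[-0.000,0.000,-0.147]] 
6 [[-0.042,-0.012,0.031],[-0.000,0.000,-0.147]] 
7 [[-0.040,-0.016,0.031],[-0.000,0.000,-0.147]] 
8 [[-0.038,-0.021,0.031],[-0.000,0.000,-0.147]]
```

The cover stands at about 91–93° by the depth data and holds there. The button is visible at top-crop (252,290), which triangulates to about (0.6365, 0.034). Now I return the spatula to where it lay.

>>> move_arm:
  targets:
    - [[-0.039, 0.018, 0.03], [0, 0, -0.147]]
    - [[-0.041, 0.013, 0.03], [0, 0, -0.147]]
    - [[-0.042, 0.008, 0.03], [0, 0, -0.147]]
    - [[-0.043, 0.003, 0.03], [0, 0, -0.147]]
    - [[-0.043, -0.002, 0.03], [0, 0, -0.147]]

```text
time_s: 11.28
position: [0.446, -0.0577, 0.0645]
ee_rot: [0.0, 0.887, 0.462, 0.0]
contact_force: [0.3, 0.0, 0.1]
width: 0.0135
```

>>> move_arm:
  targets:
    - [[-0.043, -0.007, 0.03], [0, 0, -0.147]]
    - [[-0.042, -0.012, 0.03], [0, 0, -0.147]]
    - [[-0.04, -0.016, 0.03], [0, 0, -0.147]]
    - [[-0.038, -0.021, 0.03], [0, 0, -0.147]]
    - [[0, 0, 0], [0, 0, 0]]

```text
time_s: 11.7
position: [0.4269, -0.0765, 0.046]
ee_rot: [-0.0, 0.758, 0.652, -0.0]
contact_force: [-1.0, 1.0, -0.3]
width: 0.0135
```

>>> move_arm:
  targets:
    - [[0, 0, 0.15], [0, 0, 0]]
    - [[0, 0, 0.15], [0, 0, 0]]
    - [[0, 0, 0.1], [0, 0, 0]]
    - [[0, 0, 0.04], [0, 0, 0]]
    - [[0, 0, 0], [0, 0, 0]]

```text
time_s: 12.12
position: [0.427, -0.0759, -0.0202]
ee_rot: [-0.001, 0.76, 0.65, -0.0]
contact_force: [0.1, -0.8, -0.2]
width: 0.0136
```

```bash
python3 - <<'E'
from h import *
stat()
E
```

```text
t 12.12 p [ 0.427  -0.0759 -0.0202] x [0.1561 0.9877 0.0002] z [-0.0014  0.0005 -1.    ] F [ 0.149  -0.8062 -0.175 ] T [-0.0656 -0.0689 -0.0358] w 0.0136 q [-0.2834  0.5039  2.0819  0.0001  0.5572 -0.1267]
```

Another 11 mm down puts the spatula at its original height of −0.0313.

>>> move_arm:
  targets:
    - [[0, 0, 0.04], [0, 0, 0]]
    - [[0, 0, 0.02], [0, 0, 0]]
    - [[0, 0, 0.01], [0, 0, 0]]
    - [[0, 0, 0], [0, 0, 0]]

```text
time_s: 12.45
position: [0.4272, -0.0763, -0.0298]
ee_rot: [0.0, 0.76, 0.65, 0.0]
contact_force: [-0.1, -0.3, -0.6]
width: 0.0134
```

>>> move_arm:
  targets:
    - [[0, 0, 0.004], [0, 0, 0]]
    - [[0, 0, 0], [0, 0, 0]]

```text
time_s: 12.62
position: [0.4272, -0.0763, -0.0303]
ee_rot: [0.0, 0.76, 0.65, 0.0]
contact_force: [0.6, -0.3, -0.4]
width: 0.0139
```

>>> move_arm:
  targets:
    - [[0, 0, 0.006], [0, 0, 0]]
    - [[0, 0, 0], [0, 0, 0]]

```text
time_s: 12.78
position: [0.4272, -0.0763, -0.0313]
ee_rot: [0.0, 0.76, 0.65, 0.0]
contact_force: [-0.3, -0.8, 1.6]
width: 0.0136
```

>>> move_arm:
  targets:
    - [[0, 0, 0], [0, 0, 0]]
    - [[0, 0, 0], [0, 0, 0]]
    - [[0, 0, 0], [0, 0, 0]]
    - [[0, 0, 0], [0, 0, 0]]
    - [[0, 0, 0], [0, 0, 0]]
  gripper: -0.2

```text
time_s: 13.2
position: [0.427, -0.0762, -0.0315]
ee_rot: [-0.0, 0.759, 0.651, -0.0]
contact_force: [-0.9, -0.0, 0.5]
width: 0.0363
```

>>> move_arm:
  targets:
    - [[0, 0, -0.08], [0, 0, 0]]
    - [[0, 0, -0.15], [0, 0, 0]]
    - [[0, 0, -0.2], [0, 0, 0]]
    - [[0, 0, -0.25], [0, 0, 0]]
    - [[0, 0, -0.2], [0, 0, 0]]

```text
time_s: 13.62
position: [0.4269, -0.0762, 0.1026]
ee_rot: [0.0, 0.759, 0.651, 0.0]
contact_force: [0.9, -0.6, -1.0]
width: 0.0375
```

```bash
python3 - <<'E'
from h import *
stat()
snap("top","t13");snap("scene","s13")
crop("pics/s13.png","pics/s13c.png",180,130,320,240,5.4)
Rg=Rdown(TH,0)
rows([BUT[0]-.06*ex[0],BUT[1]-.06*ex[1],.16],Rg,10)
E
```

```text
t 13.62 p [ 0.4269 -0.0762  0.1026] x [ 0.1536  0.9881 -0.    ] z [ 0.0004 -0.0001 -1.    ] F [ 0.9466 -0.6085 -1.0021] T [-0.0538 -0.0897 -0.0124] w 0.0375 q [-0.2841  0.258   2.0189  0.      0.8644 -0.1299]
0 [[0.075,0.092,-0.036],[0.001,-0.000,0.132]] 
1 [[0.084,0.083,-0.036],[0.001,-0.000,0.132]] 
2 [[0.092,0.074,-0.037],[0.001,-0.000,0.132]] 
3 [[0.099,0.064,-0.037],[0.001,-0.000,0.132]] 
4 [[0.105,0.054,-0.037],[0.001,-0.000,0.132]] 
5 [[0.110,0.042,-0.037],[0.001,-0.000,0.132]] 
6 [[0.114,0.031,-0.037],[0.001,-0.000,0.132]] 
7 [[0.116,0.019,-0.037],[0.001,-0.000,0.132]] 
8 [[0.118,0.007,-0.037],[0.001,-0.000,0.132]] 
9 [[0.118,-0.006,-0.037],[0.001,-0.000,0.132]]
```

View pics/s13c.png

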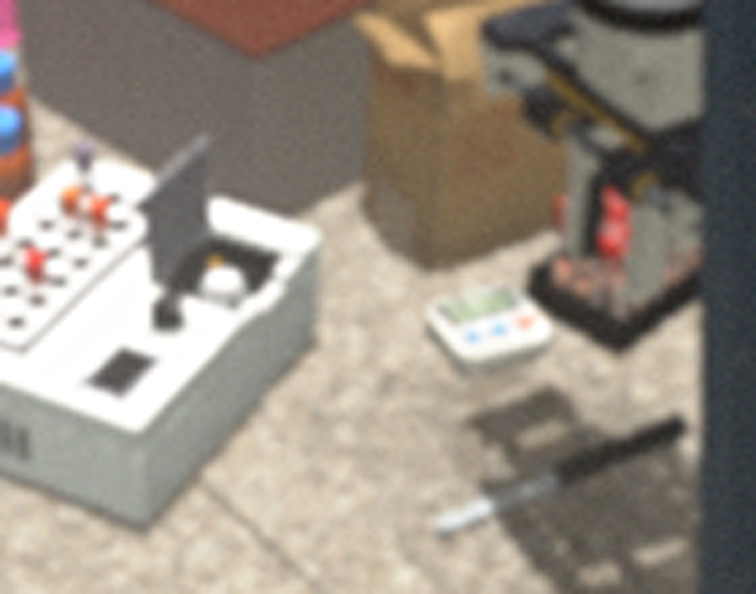

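The spatula lies flat on the bench, with its tip at (440,525) and handle end at (680,428) in the crop. The cover is still upright. Next I close the fingers and move above the button with a slight back-tilt so the gripper body clears the cover.

```bash
cat >> h.py <<'E'
B2=np.array([.6367,.0347,.071])
PT=.105
RP=Rdown(TH,PT)
def tcp_for(tip,off=.034): return np.asarray(tip)+off*RP.as_matrix()[:,2]
E
python3 - <<'E'
from h import *
g=tcp_for(B2+.003*ex+[0,0,.045]);print(g)
rows(g,RP,10)
E
```

```text
[0.6428 0.0371 0.0822]
0 [[0.097,0.129,0.016],[-0.006,0.012,0.132]] 
1 [[0.110,0.118,0.017],[-0.006,0.012,0.132]] 
2 [[0.121,0.106,0.019],[-0.006,0.012,0.132]] 
3 [[0.131,0.093,0.021],[-0.006,0.012,0.132]] 
4 [[0.140,0.079,0.022],[-0.006,0.012,0.132]] 
5 [[0.147,0.064,0.024],[-0.006,0.012,0.132]] 
6 [[0.153,0.048,0.026],[-0.006,0.012,0.132]] 
7 [[0.156,0.032,0.027],[-0.006,0.012,0.132]] 
8 [[0.159,0.015,0.029],[-0.006,0.012,0.132]] 
9 [[0.159,-0.001,0.030],[-0.006,0.012,0.132]]
```

>>> move_arm:
  targets:
    - [[0.097, 0.129, 0], [-0.006, 0.012, 0.132]]
    - [[0.11, 0.118, 0], [-0.006, 0.012, 0.132]]
    - [[0.121, 0.106, 0.01], [-0.006, 0.012, 0.132]]
    - [[0.131, 0.093, 0.01], [-0.006, 0.012, 0.132]]
    - [[0.14, 0.079, 0.02], [-0.006, 0.012, 0.132]]
  gripper: -1

```text
time_s: 14.13
position: [0.5343, -0.0187, 0.0961]
ee_rot: [-0.007, 0.902, 0.432, 0.025]
contact_force: [0.4, -0.5, 0.1]
width: 0.0085
```

>>> move_arm:
  targets:
    - [[0.147, 0.064, 0.02], [-0.006, 0.012, 0.132]]
    - [[0.153, 0.048, 0.02], [-0.006, 0.012, 0.132]]
    - [[0.156, 0.032, 0.02], [-0.006, 0.012, 0.132]]
    - [[0.159, 0.015, 0.02], [-0.006, 0.012, 0.132]]
    - [[0.1, 0, 0.02], [-0.006, 0.012, 0.132]]

```text
time_s: 14.55
position: [0.6335, 0.0342, 0.0885]
ee_rot: [-0.012, 0.981, 0.186, 0.049]
contact_force: [-0.7, -0.5, 0.6]
width: 0.0002
```

>>> move_arm:
  targets:
    - [[0, 0, 0], [0, 0, 0]]
    - [[0, 0, 0], [0, 0, 0]]

```text
time_s: 14.72
position: [0.6315, 0.0333, 0.0884]
ee_rot: [-0.012, 0.981, 0.19, 0.048]
contact_force: [-0.8, -0.5, -0.2]
width: 0.0006
```

```bash
python3 - <<'E'
from h import *
stat()
p,d=snap("scene","s14");_,d2=snap("top","t14")
crop("pics/s14.png","pics/s14c.png",180,120,290,220,6)
g=tcp_for(B2+.003*ex+[0,0,.025]);print(g)
rows(g,RP,3)
L=cov(d);L=L+[.029,0,0];k=(abs(L[:,1])<.05)&(L[:,2]>.015)&(L[:,2]<.08)&(L[:,0]<.015)&(L[:,0]>-.06)
q=L[k]*1000
for z in range(15,80,5):
    s=(q[:,2]>=z)&(q[:,2]<z+5)
    if s.sum(): print(z,s.sum(),np.percentile(q[s,0],[5,50,95]),np.percentile(q[s,1],[5,50,95]))
E
```

```text
t 14.72 p [0.6315 0.0333 0.0884] x [0.9234 0.371  0.0984] z [ 0.089   0.0423 -0.9951] F [-0.7816 -0.507  -0.1709] T [-0.0156  0.023  -0.0115] w 0.0006 q [-0.0438  0.5572  1.5912  0.0587  0.9068  1.1105]
[0.6428 0.0371 0.0622]
0 [[0.021,0.001,0.062],[-0.003,0.003,0.001]] 
1 [[0.021,0.001,0.062],[-0.003,0.003,0.001]] 
2 [[0.021,0.001,0.062],[-0.003,0.003,0.001]] 
40 2 [-15.0888 -15.0533 -15.0177] [-5.9324 -0.3372  5.2579]
45 3 [-16.7021 -15.2038 -11.4451] [-3.3409 -0.1877 10.1607]
50 6 [-17.8607 -17.2346  -8.273 ] [-7.9954  6.0666 15.6547]
55 11 [-18.8778 -16.9079  -4.1157] [-4.9672 12.9985 17.4966]
60 10 [-19.614  -15.9635  -3.4335] [-4.625 15.469 17.892]
65 9 [-18.8066 -17.8111  -5.2751] [-5.2747 15.3066 18.5878]
70 13 [-20.168  -18.416  -10.4556] [-8.0593 11.1536 18.8991]
75 7 [-20.0555 -19.4043 -13.1154] [-2.266  13.3366 18.1081]
```

View pics/s14c.png

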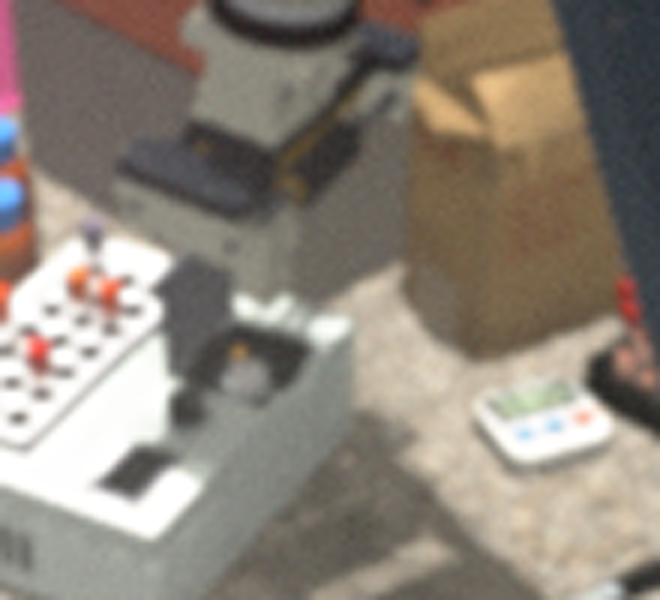

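The fingers are above and slightly in front of the button, the cover is clear behind them, and the depth data agrees with the 34 mm tip offset. I'll move over the button and go down in steps.

>>> move_arm:
  targets:
    - [[0.02, 0, 0.06], [-0.003, 0.003, 0]]
    - [[0.018, 0, 0.06], [-0.003, 0.003, 0]]
    - [[0.018, 0, 0.06], [-0.003, 0.003, 0]]
    - [[0, 0, 0], [0, 0, 0]]
    - [[0, 0, 0], [0, 0, 0]]

```text
time_s: 15.23
position: [0.6421, 0.0375, 0.0627]
ee_rot: [-0.01, 0.981, 0.188, 0.052]
contact_force: [0.2, -0.3, 0.4]
width: 0.0006
```

```bash
python3 - <<'E'
from h import *
stat()
p,d=snap("scene","s15")
crop("pics/s15.png","pics/s15c.png",180,120,290,220,6)
q,r,o=cur();print("tip rel button",(q-.034*r.as_matrix()[:,2]-B2)@np.c_[ex,ey,ez]*1000)
L=(cov(d)+[.029,0,.007])*1000;k=(abs(L[:,1])<25)&(L[:,2]>5)&(L[:,2]<60)&(L[:,0]<15)&(L[:,0]>-30)
q=L[k];print(q[np.argsort(q[:,2])][:14])
E
```

```text
t 15.23 p [0.6421 0.0375 0.0627] x [0.9238 0.3679 0.1059] z [ 0.0987  0.0384 -0.9944] F [ 0.2043 -0.3383  0.3863] T [-0.0183  0.0374 -0.0204] w 0.0006 q [-0.0344  0.6037  1.5845  0.0553  0.8566  1.1232]
tip rel button [ 2.7224  0.4215 26.1826]
[[-24.1814  16.7193   5.0098]
 [-28.286  -21.7049   5.705 ]
 [-24.5419  23.6369   5.732 ]
 [-27.4526  22.2703   5.9139]
 [-25.706  -13.0062   6.3165]
 [-29.2574 -13.3869   7.3699]
 [ -4.2261   1.0621  27.7   ]
 [ -2.7571  11.0406  29.5198]
 [ -6.0036  -2.3551  30.1575]
 [ -6.2176  10.5516  30.4505]
 [ -5.1731   8.6943  32.8555]
 [  2.8212  13.9698  33.3333]
 [ -5.5255   3.0102  33.3552]
 [ -6.0058  -8.8401  34.0454]]
```

View pics/s15c.png

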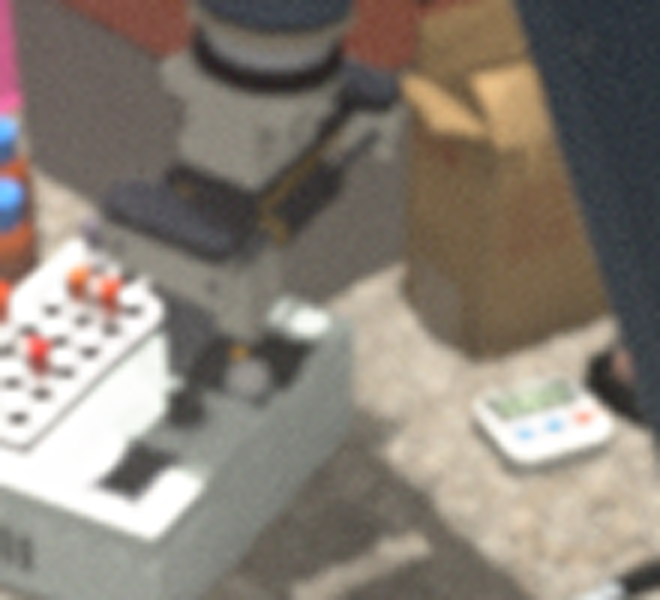

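>>> move_arm:
  targets:
    - [[-0.005, 0, 0.045], [0, 0, 0]]
    - [[-0.005, 0, 0.045], [0, 0, 0]]
    - [[-0.005, 0, 0.045], [0, 0, 0]]
    - [[0, 0, 0], [0, 0, 0]]
    - [[0, 0, 0], [0, 0, 0]]

```text
time_s: 15.7
position: [0.6422, 0.0373, 0.0427]
ee_rot: [-0.01, 0.981, 0.188, 0.052]
contact_force: [1.1, 0.5, -0.2]
width: 0.0004
```

>>> move_arm:
  targets:
    - [[-0.001, 0, 0.01], [0, 0, 0]]
    - [[0, 0, 0], [0, 0, 0]]

```text
time_s: 15.87
position: [0.6427, 0.0373, 0.0419]
ee_rot: [-0.009, 0.981, 0.188, 0.053]
contact_force: [-0.0, -0.0, 0.5]
width: 0.0004
```

>>> move_arm:
  targets:
    - [[-0.001, 0, 0.01], [0, 0, 0]]
    - [[0, 0, 0], [0, 0, 0]]

```text
time_s: 16.03
position: [0.6426, 0.0373, 0.0403]
ee_rot: [-0.009, 0.981, 0.188, 0.053]
contact_force: [-0.2, 0.5, -0.2]
width: 0.0004
```

>>> move_arm:
  targets:
    - [[-0.001, 0, 0.01], [0, 0, 0]]
    - [[0, 0, 0], [0, 0, 0]]

```text
time_s: 16.2
position: [0.6425, 0.0374, 0.0387]
ee_rot: [-0.009, 0.981, 0.188, 0.053]
contact_force: [0.4, 0.6, 0.1]
width: 0.0005
```

>>> move_arm:
  targets:
    - [[-0.001, 0, 0.008], [0, 0, 0]]
    - [[0, 0, 0], [0, 0, 0]]

```text
time_s: 16.37
position: [0.6427, 0.0373, 0.0376]
ee_rot: [-0.009, 0.981, 0.188, 0.053]
contact_force: [-0.1, 0.3, 0.9]
width: 0.0003
```

>>> move_arm:
  targets:
    - [[-0.001, 0, 0.008], [0, 0, 0]]
    - [[0, 0, 0], [0, 0, 0]]

```text
time_s: 16.53
position: [0.6427, 0.0373, 0.0365]
ee_rot: [-0.009, 0.981, 0.188, 0.053]
contact_force: [-0.1, 0.3, 2.3]
width: 0.0004
```

>>> move_arm:
  targets:
    - [[-0.001, 0, 0.008], [0, 0, 0]]
    - [[0, 0, 0], [0, 0, 0]]

```text
time_s: 16.7
position: [0.6427, 0.0373, 0.0353]
ee_rot: [-0.009, 0.981, 0.188, 0.053]
contact_force: [-0.0, 0.6, 3.3]
width: 0.0006
```

The button is engaged: 2.3 N at the start of contact, then rising. I'll keep going to the stop.

>>> move_arm:
  targets:
    - [[-0.001, 0, 0.01], [0, 0, 0]]
    - [[0, 0, 0], [0, 0, 0]]

```text
time_s: 16.87
position: [0.6427, 0.0373, 0.0337]
ee_rot: [-0.009, 0.981, 0.188, 0.053]
contact_force: [-1.3, 0.2, 4.5]
width: 0.0006
```

>>> move_arm:
  targets:
    - [[-0.001, 0, 0.01], [0, 0, 0]]
    - [[0, 0, 0], [0, 0, 0]]

```text
time_s: 17.03
position: [0.6427, 0.0373, 0.0322]
ee_rot: [-0.009, 0.981, 0.188, 0.053]
contact_force: [-0.8, -0.3, 5.3]
width: 0.0007
```

>>> move_arm:
  targets:
    - [[-0.001, 0, 0.006], [0, 0, 0]]
    - [[0, 0, 0], [0, 0, 0]]

```text
time_s: 17.2
position: [0.6427, 0.0373, 0.0315]
ee_rot: [-0.009, 0.981, 0.188, 0.053]
contact_force: [-0.8, 0.9, 5.8]
width: 0.0003
```

>>> move_arm:
  targets:
    - [[0, 0, 0.005], [0, 0, 0]]
    - [[0, 0, 0], [0, 0, 0]]

```text
time_s: 17.37
position: [0.6428, 0.0374, 0.0313]
ee_rot: [-0.009, 0.981, 0.188, 0.053]
contact_force: [-3.6, -0.5, 11.9]
width: 0.0005
```

>>> move_arm:
  targets:
    - [[0, 0, 0], [0, 0, 0]]
    - [[0, 0, 0], [0, 0, 0]]
    - [[0, 0, 0], [0, 0, 0]]
    - [[0, 0, 0], [0, 0, 0]]
    - [[0, 0, 0], [0, 0, 0]]

```text
time_s: 17.78
position: [0.6428, 0.0373, 0.0313]
ee_rot: [-0.009, 0.981, 0.188, 0.053]
contact_force: [-3.5, -0.1, 11.3]
width: 0.0001
```

```bash
python3 - <<'E'
from h import *
stat()
p,d=snap("scene","s16");_,d2=snap("top","t16")
crop("pics/s16.png","pics/s16c.png",180,110,320,240,4.6)
crop("pics/t16.png","pics/t16c.png",180,90,320,230,4.2)
L=cov(d);k=(abs(L[:,1])<.034)&(L[:,2]>.008)&(L[:,2]<.075)&(L[:,0]>-.012)&(L[:,0]<.03);q=L[k]*1000
print(k.sum());f=np.polyfit(q[:,2],q[:,0],1);print(90+np.rad2deg(np.arctan(f[0])))
stat()
E
```

```text
t 17.78 p [0.6428 0.0373 0.0313] x [0.9237 0.3676 0.108 ] z [ 0.101   0.0383 -0.9942] F [-3.4568 -0.1437 11.3355] T [0.0631 0.6113 0.0794] w 0.0001 q [-0.0346  0.6475  1.5991  0.0585  0.796   1.1187]
11
36.61388918619195
t 17.88 p [0.6428 0.0373 0.0313] x [0.9237 0.3675 0.108 ] z [ 0.101   0.0383 -0.9941] F [-2.6878  0.4562 11.5236] T [0.0297 0.5799 0.0285] w 0.0004 q [-0.0346  0.6475  1.5991  0.0585  0.796   1.1187]
```

View pics/s16c.png

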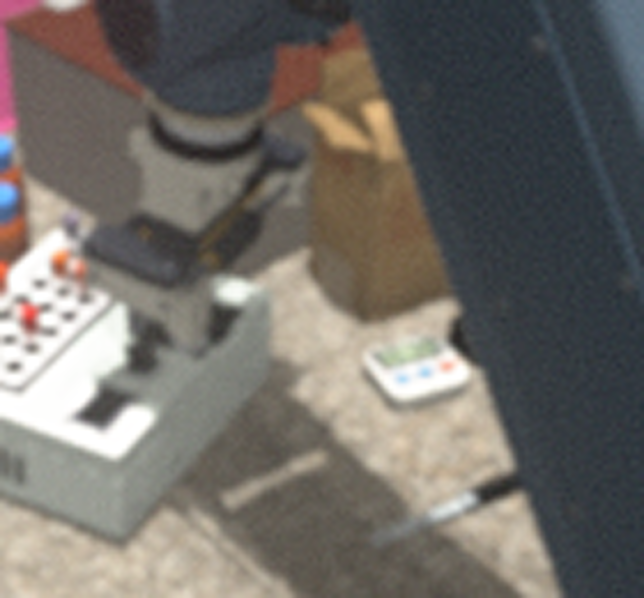

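View pics/t16c.png

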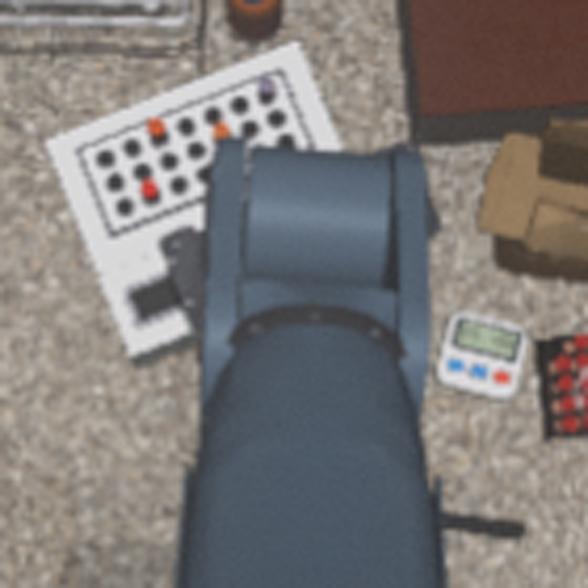

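```bash
python3 - <<'E'
from h import *
p,d=arm.grab_frame("scene")
L=cov(d)*1000;k=(L[:,1]>5)&(L[:,1]<36)&(L[:,2]>6)&(L[:,2]<75)&(L[:,0]>-30)&(L[:,0]<30);q=L[k];q=q[np.argsort(q[:,2])];print(q)
crop("pics/s16.png","pics/s16d.png",190,150,240,200,11)
E
```

```text
[[ -0.2024  28.1825   6.1041]
 [  2.3677  24.0776   6.5365]
 [-26.1538  14.9811   7.0381]
 [  1.5911  19.1588   7.6826]
 [  4.0441  33.3304   7.8916]
 [  1.1418  31.9054   8.0297]
 [ 26.4555  28.2139   8.517 ]
 [-21.6446  19.8647   8.5582]
 [  2.7308  29.2556   9.7481]
 [  3.1023  34.3694  12.9151]
 [ -0.3152  27.7272  13.8758]
 [  1.8583  24.2074  14.832 ]
 [  1.6477  30.5227  14.9591]
 [  3.6408  33.2557  15.9912]
 [  1.5676  30.321   18.84  ]
 [  2.9646  33.9116  20.6285]]
```

View pics/s16d.png

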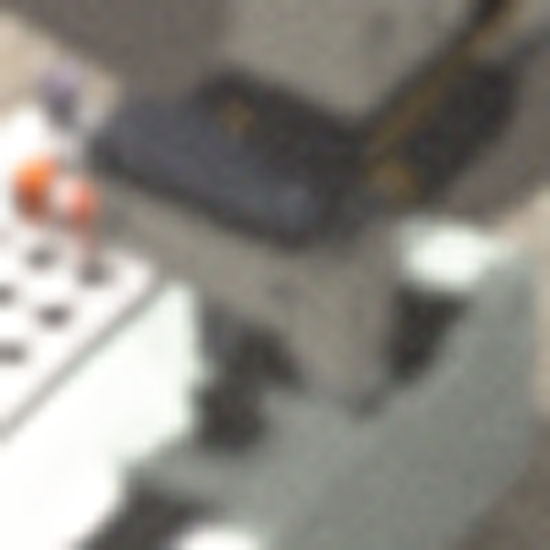

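The lower part of the cover that I can still see is vertical: depth points at x 0–4 mm up to 20 mm above the hinge. The fingers hold the button at its stop at about 11.5 N, steady for half a second. I'm handing in now.

```bash
python3 - <<'E'
from h import *
stat()
print(arm.hand_in())
E
```

```text
t 17.93 p [0.6428 0.0374 0.0313] x [0.9237 0.3676 0.1079] z [ 0.1009  0.0383 -0.9942] F [-2.928  -0.5881 10.8613] T [ 0.0451  0.6014 -0.0128] w 0.0002 q [-0.0346  0.6475  1.5991  0.0585  0.796   1.1187]
the job is handed in; nothing more can be done
None
```

The job is done and handed in at 17.9 s. I levered the cover upright with the spatula and laid the spatula back on the bench about where it had been. The closed fingertips were holding the reset button in when I handed in.

**Checks that agreed**
- **Cover:** it stood at about 89° by the top camera and 93° by the scene camera after the blade was withdrawn.
- **Button:** the force rose from about 2 N at first contact to about 6 N, over roughly 5.5 mm. It then jumped to about 11 N with almost no further movement, which fits the stop. It held steady for the half second I watched before hand-in.
- **Spatula:** it lay flat on the bench, off the heater, in the picture taken after release.

**Checks that failed or disagreed**
- **Tool length:** the real fingertips end about 34 mm short of the reported tool point, seen by camera and depth. Because of that my first grasp closed on air above the handle. Nothing was touched, and I corrected all later heights for it.
- **Cover at the end:** the gripper hid most of the cover during the press, so my final angle fit from depth was unusable. Only its lowest 20 mm was visible, and that part looked vertical.
- **Side force:** about 3 N of sideways force came with the final push, probably from the slightly tilted fingertips.

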